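Put the boot-warmer packs on charge

ROBOT

A 7-joint arm with a two-finger parallel gripper is mounted at the origin on the work surface. World frame = base frame: x ahead of the robot, y to its left, z up, the work surface at z = 0. Lengths are in m, angles in degrees, forces in N, time in s.
With the tool pointing down it reaches from about 0.425 to 0.875 m from the base axis. Payload 4.7 kg.
Tool frame: the origin (TCP) lies on the centre line of the jaws, within the pads' length; the fingertips stand 11 mm ahead of it and the grasp point (between the pads) lies 8 mm behind it; z points along the fingers, y is the direction in which the jaws open and shut (so a half turn about z gives the same grasp; the last joint's range is limited). The gripper opens to 87 mm and grips with 3 to 60 N. Pads are 19 mm wide; open, the fingers measure 117 mm over their backs; the gripper's body (75 mm by 190 mm) begins 51 mm behind the grasp point.
Start: joints at [-65.311, 18.392, -4.016, 83.108, 1.295, 78.541, -3.26], TCP at [0.263, 0.594, 0.234] pointing down, gripper open.
Joint ranges: [-163.93, 163.93], [-17.29, 119.83], [-79.2, 71.16], [3.27, 140.29], [-89.18, 269.18], [5.43, 117.66], [-154.24, 154.24]. Speed limits (degrees/s): [147.25, 147.25, 180, 180, 180, 180, 180].

INTERFACE

Orientations are given as [roll, pitch, yaw] about the fixed x, y, z axes, in that order (R = Rz(yaw) Ry(pitch) Rx(roll)).
In Python, from cell import env gives the robot as it stands.
- The arm moves only by the tool servo_tool, never from a script. Its argument "moves" is text: rows parted by semicolons, each of 7 numbers parted by spaces: the shift along the tool's x, y, z as a fraction of full scale, then the turn, a rotation vector about the tool's x, y, z as a fraction of full scale, then the gripper's target within -1 to 1 (shut at 1, half-way at 0, fully open at -1). A call has 1 to 20 rows; each row shifts and turns the pose as measured when the row begins, along the tool's axes as they then stand; what a row does not reach is not made up. Full scale, the value 1, is 1000 mm for a shift and 0.5 rad for a turn. A row lasts 1/12 s, in which the tool goes at most 41.7 mm and 7.16 degrees, less where a joint would pass 70% of its speed; a pose out of reach is approached as far as the arm can. A call with a number of a shift or a turn outside -1 to 1 is refused whole. A call with a gripper value outside its range is refused whole. The fingers move at their own pace and stop on an object; "squeeze" is the grip in N (left out, the last holds). Time passes only in rows, so rows that do not move let the fingers close. It gives the time, the measured TCP pose, the force and the opening at its end, in the units of the state.
- env.get_obs(): the state, without advancing time (a new reading comes with each control period).
- env.read_camera(name): name is "side" or "top"; returns a dict with "img" (384x512x3 uint8, red, green, blue), "range_z" (384x512 float32, m along the optical axis (not along the pixel's ray), 0 where there is no reading), "mtx" (3x3 intrinsics, pixels), "T" (4x4, takes a point from camera to world coordinates). Camera axes: x right, y up, looking along -z (the intrinsics and any distortion apply to the point x, -y, -z); pixel columns grow to the right and rows downward; lengths in m; the calibration is good to about 2 mm. A picture is of the moment at which its call begins.
- env.sign_off(): hands the job in, once; it reports no verdict.
The state is a dict: "time_s": time; "qpos": joint angles; "joint_velocities": joint speeds; "effort": joint torques, N m; "tool_pos": TCP position; "tool_rot": TCP orientation; "force": force on the tool from outside, world axes, zero at the start; "wrist_torque": the same for the moment, N m; "grip_width": finger opening in m.
Only numpy, scipy, OpenCV 4.12 (cv2) and the standard library are available. Lean on these libraries where they do the work, as an engineer would, in place of code of your own. Each camera call takes 0.05 s, during which the arm holds its last target.

TASK

Lever up the stiff green cover of the charging case with the blade of the shoe horn, not with the fingers, then lay every large boot battery pack flat on the case floor, one to a bay, and put every smaller glove pack in the brown saucer. Once the large packs are in, shut the cover fully, and finish with the shoe horn lying flat on its rubber mat again; do not disturb the flashlight or the tin.

Things in the scene. Friction and masses are not known exactly. Their poses are not given: they have to be found in the camera images.
- case: Grey case fixed to the bench, 84 x 236 mm, 42 mm high. Origin: centre of its underside; its front (black ledge) looks to -x, y along its long side, z up. Floor 5 mm, walls 4 mm thick (inside 76 x 228 mm), wall tops 42 mm up. Two orange ribs at y = +-38 mm, 3 mm thick, 10 mm above the floor, part it into three bays 73 (middle) and 74.5 mm wide.
- bay1 (a point): Point on the case floor (5 mm up) in the bay on the +y side, at case (0, +70) mm.
- bay2 (a point): Same, middle bay, case (0, 0).
- bay3 (a point): Same, bay on the -y side, case (0, -70) mm.
- pry (a point): Middle of the mouth of the pry gap at the front of the case, case (-56, 0, 36) mm. The gap is 12 mm high (30 to 42 mm above the bench), 14 mm deep in +x to the case wall, as wide as the case; below it is the black ledge, above it the lip of the cover.
- hinge (a point): Middle of the cover's hinge line, on the case's far rim at case (42, 0, 42) mm; its axes are the case's, and the line runs along y.
- cover (a joint): Angle of the green cover, rad: 0 shut, grows as its front edge rises, stop at 1.9 (leaning back past upright). Plate 98 x 236 x 5 mm, 140 g, underside 42 mm above the bench when shut. Stiff hinge (about 0.11 N m friction): it stays wherever it is left; raising it takes about 2 N at the front edge.
- cover_edge (a point): Middle of the cover's front edge, 98 mm from the hinge; moves with the cover.
- mat: Black rubber mat fixed on the bench, 230 x 90 x 3 mm, where the shoe horn lies at the start. Origin: centre of underside; x along its length.
- horn: Steel shoe horn with dark wood handle, 190 mm, 90 g. Origin: underside, near its middle; x towards the blade's tip, z up. Handle 18 mm wide, 16 mm high from x = -95 to +5 mm; flat blade 28 mm wide, 3 mm thick, level with the underside, from x = 5 to a rounded tip at 95 mm. Turned-up rims beside the blade (to x = 82) are for looks only.
- horn_grip (a point): Place to hold the horn, on the handle near the balance point, 15 mm behind the origin, 8 mm above the underside.
- horn_tip (a point): End of the blade, 95 mm ahead of the origin, half way through its thickness.
- pack1: Large (boot) battery pack, black with an orange panel and two brass contacts, 56 x 39 x 24 mm (x, y, z), 63 to 126 g. Same above and below, either side may be up. Origin at its centre, 12 mm above what it lies on. May be absent.
- pack2: Large (boot) battery pack, black with an orange panel and two brass contacts, 56 x 39 x 24 mm (x, y, z), 63 to 126 g. Same above and below, either side may be up. Origin at its centre, 12 mm above what it lies on. May be absent.
- pack3: Large (boot) battery pack, black with an orange panel and two brass contacts, 56 x 39 x 24 mm (x, y, z), 63 to 126 g. Same above and below, either side may be up. Origin at its centre, 12 mm above what it lies on. May be absent.
- slim1: Small (glove) battery pack, same look but 42 x 26 x 20 mm (x, y, z), 55 g. Origin at its centre. May be absent.
- slim2: Small (glove) battery pack, same look but 42 x 26 x 20 mm (x, y, z), 55 g. Origin at its centre. May be absent.
- slim3: Small (glove) battery pack, same look but 42 x 26 x 20 mm (x, y, z), 55 g. Origin at its centre. May be absent.
- flashlight: Bystander: white flashlight standing on its head, 56 mm wide, 140 mm tall. Origin: centre of underside.
- saucer: Brown ceramic planter saucer, loose, 450 g, 160 mm across the rim, 18 mm high; flat floor 5 mm thick, inside about 144 mm across at the floor. Origin: centre of underside.
- tin: Bystander: aluminium tin with twist cap, 54 mm across, 60 mm tall. Origin: centre of underside.
Mind the look-alikes: they are no part of the job. What is shaped like the pack1 but blue or purple is not meant.

How it is judged (in metres and radians):
On the way, in this order (a step that is already met when the one before it is completed fails the run):
1. the horn levers the cover up past 0.35 rad (value of joint cover above 0.35 rad and contact force between horn and cover above 0.3 N), for 0.1 s.
2. all large packs present lie flat on the case floor, cover still open (x of pack1 in the frame of case between -0.038 and 0.038 m and y of pack1 in the frame of case between -0.114 and 0.114 m and z of pack1 in the frame of case between 0.01 and 0.0205 m and x of pack2 in the frame of case between -0.038 and 0.038 m and y of pack2 in the frame of case between -0.114 and 0.114 m and z of pack2 in the frame of case between 0.01 and 0.0205 m and x of pack3 in the frame of case between -0.038 and 0.038 m and y of pack3 in the frame of case between -0.114 and 0.114 m and z of pack3 in the frame of case between 0.01 and 0.0205 m and value of joint cover above 0.3 rad), for 0.2 s.
3. the cover is shut (value of joint cover below 0.05 rad), for 0.2 s.
At the end, for the whole second after the job is handed in: Large packs flat on the case floor (centre under 15.5 mm above it), small packs in the saucer (within 70 mm of its middle, centre 8 to 45 mm above its underside), cover under 0.05 rad, horn flat on the mat (origin within 60 mm along, 40 mm across of its centre), all at rest (x of pack1 in the frame of case between -0.038 and 0.038 m and y of pack1 in the frame of case between -0.114 and 0.114 m and z of pack1 in the frame of case between 0.01 and 0.0205 m and x of pack2 in the frame of case between -0.038 and 0.038 m and y of pack2 in the frame of case between -0.114 and 0.114 m and z of pack2 in the frame of case between 0.01 and 0.0205 m and x of pack3 in the frame of case between -0.038 and 0.038 m and y of pack3 in the frame of case between -0.114 and 0.114 m and z of pack3 in the frame of case between 0.01 and 0.0205 m and horizontal distance between each of slim1, slim2, slim3 and saucer below 0.07 m and z of slim1 in the frame of saucer between 0.008 and 0.045 m and z of slim2 in the frame of saucer between 0.008 and 0.045 m and z of slim3 in the frame of saucer between 0.008 and 0.045 m and value of joint cover below 0.05 rad and x of horn in the frame of mat between -0.06 and 0.06 m and y of horn in the frame of mat between -0.04 and 0.04 m and z of horn in the frame of mat between -0.002 and 0.009 m and angle between horn's own z axis and vertical below 0.15 rad and linear speed of each of pack1, pack2, pack3, slim1, slim2, slim3, horn below 0.02 m/s); the robot touches nothing.
It fails at once if the fingers, not the horn, raise the shut cover (contact force between the fingers and cover above 0.5 N and velocity of joint cover above 0.08 rad/s and value of joint cover between 0.04 and 0.2 rad).
It fails at once if the flashlight is moved more than 25 mm (distance of flashlight from where it was at the start of the episode above 0.025 m).
It fails at once if the tin is moved more than 25 mm (distance of tin from where it was at the start of the episode above 0.025 m).
Of pack1, pack2, pack3 only 2 to 3 are there at a start; the rules pass over those that are not, and their reading is None.
Of slim1, slim2, slim3 only 2 to 3 are there at a start; the rules pass over those that are not, and their reading is None.
At some moment in a run one of pack1, pack2, pack3, horn may be knocked a few centimetres aside while the robot is not near it.
Once in a run the grip may slacken for a moment while it holds something.
It also fails if it takes over 210 s, if anything falls off the work surface, if the arm or the gripper's body presses on something with over 40 N, if the wrist force passes 120 N, or if a joint passes its speed limit or range.

## Working session

There is one attempt and no reset: what is moved stays moved. The work goes in short steps, Python scripts to look and compute and a tool call to move; the robot and the scene stay as the last step left them, time stands still between calls to the robot, and variables do not carry over. Pictures are saved under pics/ and viewed, and the job is handed in when it is done.

Besides the shell and the picture viewer there is one more tool, called after "Request:" as a command line: name --argument value ..., lists and objects as JSON in quotes. servo_tool: Moves the arm, as the interface text tells. Its arguments: {"type":"object","properties":{"moves":{"type":"string"},"squeeze":{"type":"number"}},"required":["moves"]}

```bash
ls; mkdir -p pics; python3 - <<'E'
from cell import env
import cv2,numpy as np
o=env.get_obs();print(o)
for n in("side","top"):
    c=env.read_camera(n);cv2.imwrite(f"pics/{n}0.png",cv2.cvtColor(c["img"],cv2.COLOR_RGB2BGR));print(n,c["mtx"],c["T"],(c["range_z"]>0).mean())
E
```

```text
pics
{'time_s': 0.0, 'qpos': array([-65.31220968,  18.44054947,  -4.01734907,  83.17563113,
         1.29606693,  78.5410072 ,  -3.25903444]), 'joint_velocities': array([-0.00305008, -0.05447785,  0.00212697, -0.02509397,  0.02564684,
       -0.10624419, -0.0657534 ]), 'effort': array([-8.11367518e-04, -4.91282129e+01, -4.04546158e-01, -3.12546766e+01,
       -6.38746982e-02,  4.33170993e-02,  1.83386792e-04]), 'tool_pos': array([0.26294851, 0.59384731, 0.23243848]), 'tool_rot': array([-1.79888125e+02,  6.25969131e-03,  1.56124885e+02]), 'force': array([-0.53022191, -0.3193343 ,  0.0167398 ]), 'wrist_torque': array([-0.03198714,  0.00291553,  0.00757435]), 'grip_width': 0.08698951652561143}
side [[370.06765333   0.         256.04194192]
 [  0.         370.06765333 186.68555659]
 [  0.           0.           1.        ]] [[-0.97796213  0.1054362  -0.18020341  0.38773774]
 [-0.20777657 -0.57611484  0.79051919  0.82259951]
 [-0.02046852  0.81053988  0.58532567  0.70218216]
 [ 0.          0.          0.          1.        ]] 0.9957071940104166
top [[474.35557581   0.         257.76398925]
 [  0.         474.35557581 184.09762168]
 [  0.           0.           1.        ]] [[ 0.02980187  0.98435004 -0.17368604  0.36569742]
 [-0.99951391  0.03093855  0.00384015  0.01182029]
 [ 0.00915365  0.17348717  0.98479359  1.25008349]
 [ 0.          0.          0.          1.        ]] 0.99578857421875
```

View pics/side0.png

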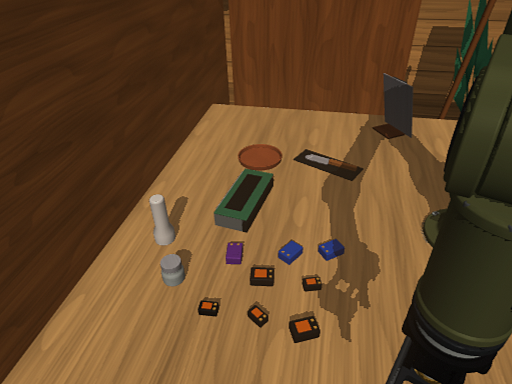

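View pics/top0.png

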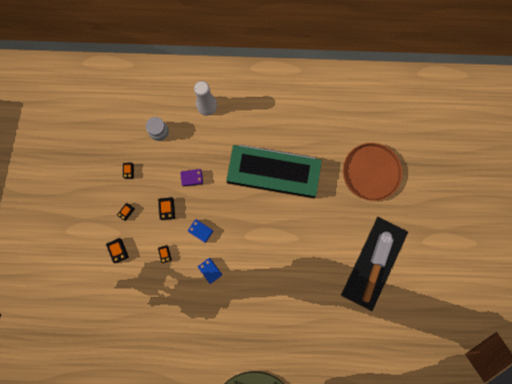

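```bash
cat > h.py <<'E'
from cell import env
import cv2,numpy as np
def cam(n,save=None):
    c=env.read_camera(n)
    if save: cv2.imwrite(f"pics/{save}.png",cv2.cvtColor(c["img"],cv2.COLOR_RGB2BGR))
    return c
def cloud(c):
    z=c["range_z"];K=c["mtx"];v,u=np.mgrid[:384,:512]
    P=np.stack([(u-K[0,2])/K[0,0]*z,-(v-K[1,2])/K[1,1]*z,-z],-1)
    return P@c["T"][:3,:3].T+c["T"][:3,3]
def onplane(c,u,v,h):
    K=c["mtx"];d=c["T"][:3,:3]@np.array([(u-K[0,2])/K[0,0],-(v-K[1,2])/K[1,1],-1]);o=c["T"][:3,3]
    return o+d*(h-o[2])/d[2]
def proj(c,p):
    q=c["T"][:3,:3].T@(np.asarray(p)-c["T"][:3,3]);K=c["mtx"]
    return K[0,0]*q[0]/-q[2]+K[0,2],K[1,1]*-q[1]/-q[2]+K[1,2]
def crop(c,name,u0,u1,v0,v1,s):
    im=cv2.cvtColor(c["img"][v0:v1,u0:u1],cv2.COLOR_RGB2BGR)
    cv2.imwrite(f"pics/{name}.png",cv2.resize(im,None,fx=s,fy=s,interpolation=cv2.INTER_CUBIC))
def rects(P,mask,hmin,hmax,minn=30):
    m=(mask&(P[...,2]>hmin)&(P[...,2]<hmax)).astype(np.uint8)
    n,l,st,ce=cv2.connectedComponentsWithStats(m)
    for i in range(1,n):
        if st[i,4]<minn: continue
        p=P[l==i];r=cv2.minAreaRect(p[:,:2].astype(np.float32)*1000)
        print("px",ce[i].round(),"n",st[i,4],"c",np.round(r[0],1),"size",np.round(r[1],1),"ang",round(r[2],1),"z med",p[:,2].round(4).tolist() and round(float(np.median(p[:,2])),4))
E
python3 - <<'E'
from h import *
for n,b in(("top",(90,420,60,320)),("side",(150,370,130,350))):
    c=cam(n);P=cloud(c)
    print(n); rects(P,np.ones((384,512),bool),0.012,0.16,40)
    crop(c,n+"1",*b,3 if n=="side" else 2.4)
E
```

```text
top
px [204.  99.] n 539 c [793.5 152.7] size [47.7 54.5] ang 24.6 z med 0.0885
px [156. 128.] n 392 c [719.  279.6] size [50.2 49.6] ang 74.1 z med 0.0572
px [375. 169.] n 329 c [ 626.9 -295.1] size [157.3 157.2] ang 41.2 z med 0.0164
px [273. 171.] n 3608 c [617.7 -32.9] size [235.9 101.7] ang 81.9 z med 0.0461
px [127. 170.] n 155 c [609.1 352.7] size [40.8 24.1] ang 4.7 z med 0.0187
px [191. 177.] n 326 c [595.3 183.8] size [39.6 56.2] ang 10.0 z med 0.0228
px [166. 208.] n 332 c [511.3 245.3] size [56.3 39.5] ang 7.8 z med 0.0231
px [125. 212.] n 163 c [499.1 351.2] size [26.9 41.1] ang 58.2 z med 0.0187
px [200. 231.] n 335 c [455.5 153.6] size [56.2 38.3] ang 58.5 z med 0.0226
px [116. 251.] n 358 c [398.3 365.4] size [56.6 40.1] ang 25.8 z med 0.0229
px [164. 254.] n 168 c [393.4 242.9] size [41.8 25.7] ang 17.1 z med 0.0188
px [209. 271.] n 344 c [354.6 124.6] size [55.8 39.1] ang 38.6 z med 0.0229
px [371. 283.] n 275 c [ 336.1 -289.6] size [17.8 99.2] ang 71.2 z med 0.0175
px [503. 378.] n 209 c [ 134.1 -599.3] size [34.8 69.9] ang 29.6 z med 0.0591
px [254. 379.] n 241 c 
[... 994 characters left out ...]
g 69.0 z med 0.0145
px [331. 248.] n 315 c [354.5 125.8] size [56.  40.4] ang 40.3 z med 0.0241
px [291. 251.] n 310 c [453.6 154.9] size [58.8 39.5] ang 57.8 z med 0.0242
px [234. 252.] n 292 c [593.9 184.9] size [39.1 57.8] ang 8.6 z med 0.0241
px [172. 269.] n 580 c [718.6 283.5] size [50.9 50.2] ang 75.8 z med 0.0525
px [262. 275.] n 374 c [509.9 246.2] size [55.9 41.7] ang 6.7 z med 0.0241
px [312. 282.] n 193 c [391.9 244.3] size [42.7 26.6] ang 16.6 z med 0.0202
px [208. 307.] n 225 c [608.5 354.3] size [42.1 26.7] ang 2.7 z med 0.0201
px [258. 314.] n 234 c [498.  352.3] size [27.3 42.1] ang 54.4 z med 0.0202
px [305. 328.] n 546 c [397.4 365.9] size [56.9 40.3] ang 25.7 z med 0.0241
```

View pics/top1.png

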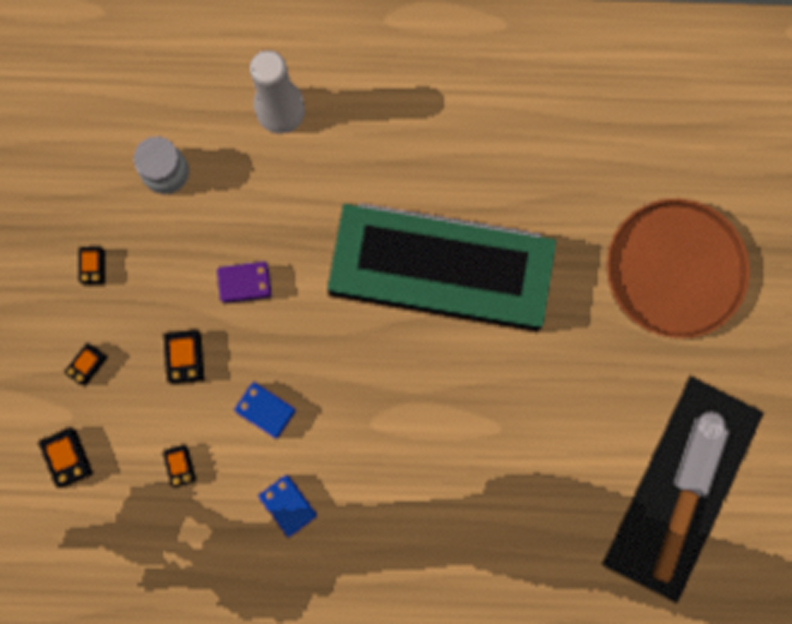

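View pics/side1.png

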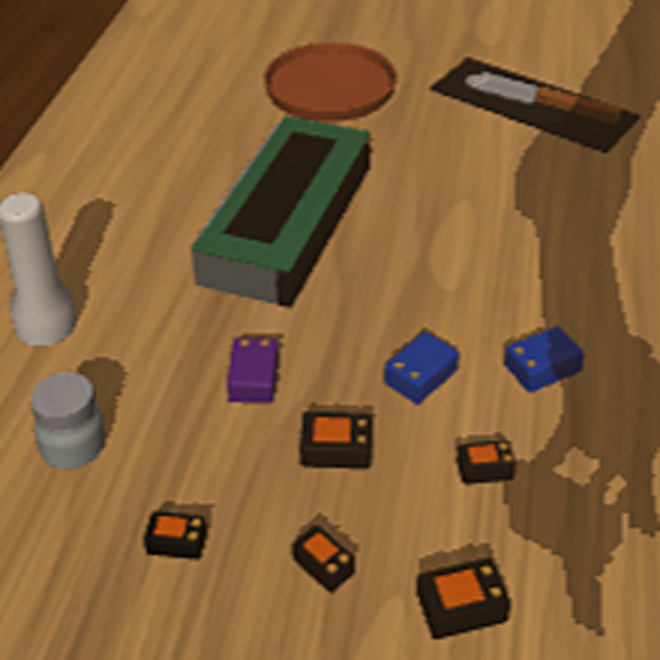

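```bash
python3 - <<'E'
from h import *
for n in("top","side"):
    c=cam(n);P=cloud(c);im=c["img"].astype(int);hsv=cv2.cvtColor(c["img"],cv2.COLOR_RGB2HSV)
    print(n)
    reg=(P[...,0]>.5)&(P[...,0]<.75)&(P[...,1]>-.18)&(P[...,1]<.12)
    rects(P,reg,.043,.055)
    m=(hsv[...,2]<45)&(P[...,0]>.22)&(P[...,0]<.5)&(P[...,1]>-.42)&(P[...,1]<-.15)
    rects(P,m,-.01,.012)
    # mat
    if n=="top":
        cnt=max(cv2.findContours(((hsv[...,2]<60)&(P[...,2]<.03)&(P[...,2]>-.01)&(P[...,0]<.52)&(P[...,0]>.2)&(P[...,1]<-.15)).astype(np.uint8),0,2)[0],key=cv2.contourArea)
        print(cnt.reshape(-1,2)[::4].tolist())
    for lo,hi in((340,420),): pass
E
```

```text
top
px [274. 170.] n 3139 c [617.6 -32.8] size [235.5 101.1] ang 81.9 z med 0.0466
px [372. 265.] n 2023 c [ 387.6 -302.8] size [ 87.5 226.2] ang 64.7 z med 0.0022
[[378, 217], [376, 221], [374, 226], [372, 230], [370, 234], [368, 239], [366, 243], [364, 247], [362, 252], [360, 256], [358, 260], [356, 264], [354, 268], [352, 272], [350, 276], [348, 280], [346, 285], [344, 289], [342, 293], [345, 297], [349, 299], [353, 301], [357, 303], [361, 305], [365, 307], [370, 310], [374, 305], [376, 301], [378, 296], [380, 292], [381, 288], [384, 282], [386, 277], [388, 273], [390, 268], [392, 264], [394, 260], [396, 255], [398, 251], [400, 246], [402, 242], [404, 237], [406, 233], [404, 230], [400, 228], [396, 226], [392, 224], [388, 222], [384, 220], [380, 218]]
side
px [244. 194.] n 1655 c [615.8 -32.5] size [241.3 102.1] ang 82.1 z med 0.0482
px [328. 166.] n 530 c [ 387.4 -298.8] size [ 89.3 229.7] ang 65.5 z med 0.004
```

```bash
python3 - <<'E'
from h import *
c=cam("top");crop(c,"mat",335,415,210,315,6)
c=cam("side");crop(c,"arm",380,512,150,384,2.5)
E
```

```text
(no output)
```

View pics/mat.png

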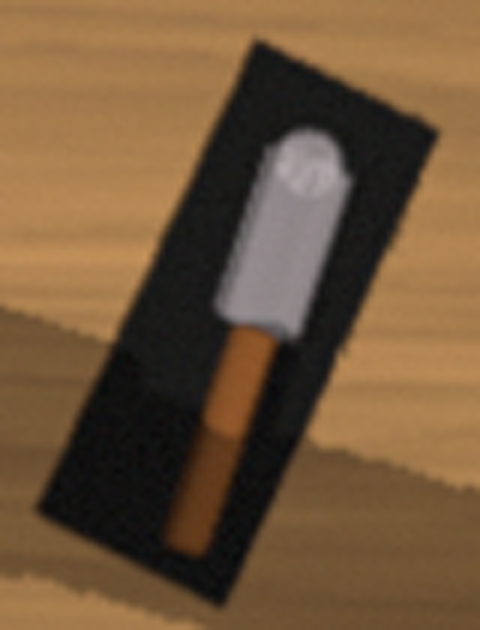

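View pics/arm.png

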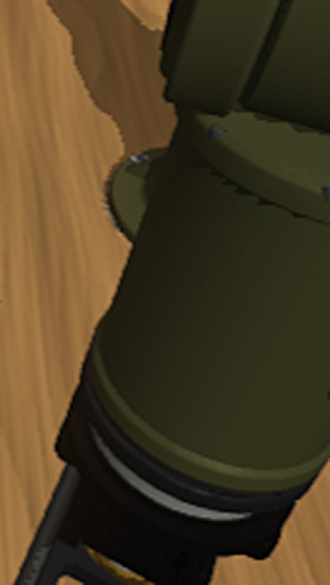

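Request:
servo_tool --moves "-0.038 0 0 0 0 0.12 -1;-0.038 0 0 0 0 0.12 -1;-0.038 0 0 0 0 0.12 -1;-0.038 0 0 0 0 0.12 -1;-0.038 0 0 0 0 0.12 -1;-0.038 0 0 0 0 0.12 -1;-0.038 0 0 0 0 0.12 -1;-0.038 0 0 0 0 0.12 -1;-0.038 0 0 0 0 0.12 -1;-0.038 0 0 0 0 0.12 -1" --squeeze 30

```text
time_s: 1.23
tool_pos: [0.5519, 0.3599, 0.2302]
tool_rot: [-179.9, -0.5, 121.7]
force: [1.1, 0.8, -0.1]
grip_width: 0.0869
```

```bash
python3 - <<'E'
from h import *
c=cam("side","s2");c=cam("top","t2")
print(env.get_obs()["qpos"])
for u,v,h in((386.3,231.7,.005),(366.2,302.5,.019)): print(onplane(c,u,v,h))
E
```

```text
[-43.06677917  19.50137527  11.13389163  82.44030445  -3.93154828
  78.48803147  -0.74086517]
[ 0.46904341 -0.33413849  0.005     ]
[ 0.28746299 -0.27620871  0.019     ]
```

View pics/s2.png

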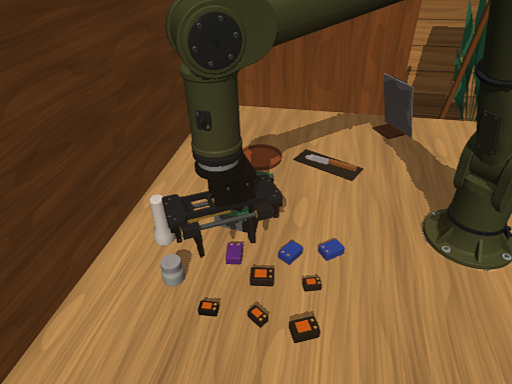

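View pics/t2.png

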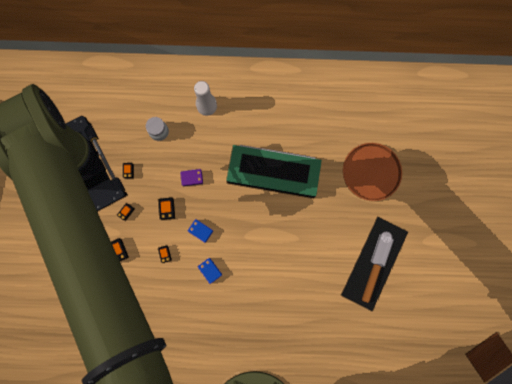

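Request:
servo_tool --moves "-0.038 0 0 0 0 0.12 -1;-0.038 0 0 0 0 0.12 -1;-0.038 0 0 0 0 0.12 -1;-0.038 0 0 0 0 0.12 -1;-0.038 0 0 0 0 0.12 -1;-0.038 0 0 0 0 0.12 -1;-0.038 0 0 0 0 0.12 -1;-0.038 0 0 0 0 0.12 -1;-0.038 0 0 0 0 0.12 -1;-0.038 0 0 0 0 0.12 -1;-0.036 -0.015 0 0 0 0.12 -1;-0.036 -0.015 0 0 0 0.12 -1;-0.036 -0.015 0 0 0 0.12 -1;-0.034 -0.015 0 0 0 0.12 -1;-0.034 -0.015 0 0 0 0.12 -1;-0.034 -0.015 0 0 0 0.12 -1;-0.032 -0.015 0 0 0 0.12 -1;-0.03 -0.015 0 0 0 0.12 -1;-0.03 -0.015 0 0 0 0.12 -1;-0.03 -0.015 0 0 0 0.12 -1"

```text
time_s: 3.0
tool_pos: [0.3981, -0.2779, 0.2239]
tool_rot: [-179.9, -0.2, 49.8]
force: [-0.5, -0.2, 0.1]
grip_width: 0.0872
```

```bash
cat >> h.py <<'E'
from scipy.spatial.transform import Rotation as Rn
def go(x,y,z,rpy,n=None):
    """tool-frame shift (mm) and turn (deg) to target mm pose"""
    o=env.get_obs();R=Rn.from_euler("xyz",o["tool_rot"],degrees=True);G=Rn.from_euler("xyz",rpy,degrees=True)
    d=R.inv().apply(np.array([x,y,z])/1000-o["tool_pos"])
    w=(R.inv()*G).as_rotvec()
    n0=max(np.linalg.norm(d)/.0417,np.degrees(np.linalg.norm(w))/7.16)
    print("t",round(o["time_s"],2),"pos",np.round(o["tool_pos"]*1000,1),"rot",np.round(o["tool_rot"],1),"w",round(o["grip_width"]*1000,1),"F",np.round(o["force"],1))
    print("tool shift m",np.round(d,4),"turn fr",np.round(w/.5,3),"minrows %.1f"%n0, "q7 %.0f q"%o["qpos"][6],np.round(o["qpos"]))
E
python3 - <<'E'
from h import *
go(364,-298.5,150,[180,0,-18.8])
E
```

```text
t 3.0 pos [ 398.1 -277.9  223.9] rot [-179.9   -0.2   49.8] w 87.2 F [-0.5 -0.2  0.1]
tool shift m [-0.038  -0.0127  0.0738] turn fr [-0.008 -0.005  2.396] minrows 9.6 q7 -10 q [ -9.  -3.  40. 108.   2.  75. -10.]
```

Request:
servo_tool --moves "0 0 0.005 0 0 0.24 -1;0 0 0.005 0 0 0.24 -1;0 0 0.005 0 0 0.24 -1;0 0 0.005 0 0 0.24 -1;0 0 0.005 0 0 0.24 -1;0 0 0.005 0 0 0.24 -1;0 0 0.005 0 0 0.24 -1;0 0 0.005 0 0 0.24 -1;0 0 0.005 0 0 0.24 -1;0 0 0.005 0 0 0.2 -1"

```text
time_s: 3.83
tool_pos: [0.3909, -0.2838, 0.176]
tool_rot: [-179.4, -0.5, -20.7]
force: [0.1, 0.1, -1.0]
grip_width: 0.0868
```

```bash
python3 - <<'E'
from h import *
go(363.8,-298.2,70,[180,0,-18.2])
E
```

```text
t 3.83 pos [ 390.9 -283.8  176. ] rot [-179.4   -0.5  -20.7] w 86.8 F [ 0.1  0.1 -1. ]
tool shift m [-0.0212  0.0241  0.1056] turn fr [-0.019 -0.018 -0.088] minrows 2.6 q7 -78 q [ -6.  -1.  39. 112.   0.  69. -78.]
```

Request:
servo_tool --moves "-0.0053 0.006 0.026 -0.005 -0.005 -0.022 -0.4;-0.0053 0.006 0.026 -0.005 -0.005 -0.022 -0.4;-0.0053 0.006 0.026 -0.005 -0.005 -0.022 -0.4;-0.0053 0.006 0.026 -0.005 -0.005 -0.022 -0.4;0 0 0 0 0 0 -0.4"

```text
time_s: 4.25
tool_pos: [0.3659, -0.2987, 0.0702]
tool_rot: [-180.0, -0.3, -18.2]
force: [-1.1, 0.8, -0.7]
grip_width: 0.0637
```

```bash
python3 - <<'E'
from h import *
go(363.8,-298.2,15.5,[180,0,-18.2])
crop(cam("top"),"t3",310,440,200,320,5);crop(cam("side"),"s3",280,400,100,210,5)
E
```

```text
t 4.25 pos [ 365.9 -298.7   70.2] rot [-180.    -0.3  -18.2] w 63.7 F [-1.1  0.8 -0.7]
tool shift m [-0.0024  0.0002  0.0547] turn fr [-0.001 -0.012  0.001] minrows 1.3 q7 -67 q [ -3.   6.  41. 120.  -5.  56. -67.]
```

View pics/s3.png

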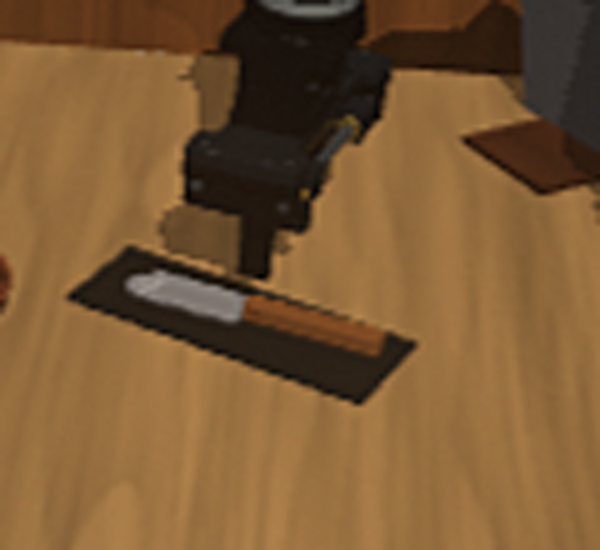

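Request:
servo_tool --moves "-0.001 0 0.018 0 -0.004 0 -0.4;-0.001 0 0.018 0 -0.004 0 -0.4;0 0 0.012 0 0 0 -0.4;0 0 0.006 0 0 0 -0.4;0 0 0 0 0 0 -0.4"

```text
time_s: 4.77
tool_pos: [0.3788, -0.3019, 0.0275]
tool_rot: [-180.0, -1.6, -18.0]
force: [0.2, 1.2, -0.1]
grip_width: 0.0613
```

```bash
python3 - <<'E'
from h import *
go(363.8,-298.2,15.5,[180,0,-18.2])
E
```

```text
t 4.77 pos [ 378.8 -301.9   27.5] rot [-180.    -1.6  -18. ] w 61.3 F [ 0.2  1.2 -0.1]
tool shift m [-0.0158  0.0011  0.0116] turn fr [-0.    -0.054  0.008] minrows 0.5 q7 -63 q [ -1.  11.  40. 121. -10.  49. -63.]
```

Request:
servo_tool --moves "-0.008 0 0 0 -0.027 0 -0.4;-0.008 0 0 0 -0.027 0 -0.4;0 0 0 0 0 0 -0.4"

```text
time_s: 5.02
tool_pos: [0.3643, -0.2974, 0.0297]
tool_rot: [180.0, -0.1, -17.9]
force: [-0.2, -0.3, -1.0]
grip_width: 0.0609
```

```bash
python3 - <<'E'
from h import *
go(363.8,-298.2,15.5,[180,0,-18.2])
E
```

```text
t 5.02 pos [ 364.3 -297.4   29.7] rot [ 1.80e+02 -1.00e-01 -1.79e+01] w 60.9 F [-0.2 -0.3 -1. ]
tool shift m [-0.0003  0.001   0.0142] turn fr [ 0.001 -0.002  0.009] minrows 0.3 q7 -64 q [ -2.  10.  41. 122.  -9.  51. -64.]
```

Good; the drift was transient. Down slowly.

Request:
servo_tool --moves "-0.001 0.0005 0.005 0 -0.005 0 -0.4;-0.001 0.0005 0.005 0 -0.005 0 -0.4;-0.001 0 0.004 0 -0.005 0 -0.4;-0.001 0 0.003 0 -0.005 0 -0.4;0 0 0 0 0 0 -0.4"

```text
time_s: 5.43
tool_pos: [0.3618, -0.2978, 0.0144]
tool_rot: [-179.9, 0.3, -18.0]
force: [-2.0, 2.3, 6.9]
grip_width: 0.0609
```

```bash
python3 - <<'E'
from h import *
go(363.8,-298.2,15.5,[180,0,-18.2])
E
```

```text
t 5.43 pos [ 361.8 -297.8   14.4] rot [-179.9    0.3  -18. ] w 60.9 F [-2.   2.3  6.9]
tool shift m [ 0.002  -0.0003 -0.0011] turn fr [-0.003  0.011  0.009] minrows 0.1 q7 -63 q [ -1.  12.  40. 122. -10.  49. -63.]
```

Request:
servo_tool --moves "0.001 0 -0.0015 0 0.005 0 -0.4;0 0 -0.0003 0 0 0 1;0 0 0 0 0 0 1;0 0 0 0 0 0 1;0 0 0 0 0 0 1;0 0 0 0 0 0 1;0 0 0 0 0 0 1;0 0 0 0 0 0 1;0 0 0 0 0 0 1" --squeeze 55

```text
time_s: 6.18
tool_pos: [0.3619, -0.2982, 0.0148]
tool_rot: [-180.0, 0.3, -18.0]
force: [0.3, -0.1, 0.8]
grip_width: 0.0174
```

Request:
servo_tool --moves "0 0 -0.01 0 0 0 1;0 0 -0.02 0 0 0 1;0 0 -0.02 0 0 0 1;0 0 -0.02 0 0 0 1;0 0 -0.02 0 0 0 1;0 0 0 0 0 0 1"

```text
time_s: 6.68
tool_pos: [0.3597, -0.2979, 0.1094]
tool_rot: [-180.0, 0.6, -18.1]
force: [-0.2, -0.6, 0.1]
grip_width: 0.0175
```

```bash
python3 - <<'E'
from h import *
go(363.8,-298.2,100,[180,0,-8.1])
crop(cam("top"),"t4",310,440,200,320,5);crop(cam("side"),"s4",280,400,80,190,5)
E
```

```text
t 6.68 pos [ 359.7 -297.9  109.4] rot [-180.     0.6  -18.1] w 17.5 F [-0.2 -0.6  0.1]
tool shift m [ 0.0041 -0.0009  0.0094] turn fr [-0.002  0.022 -0.349] minrows 1.4 q7 -70 q [ -4.   2.  42. 118.  -1.  61. -70.]
```

View pics/s4.png

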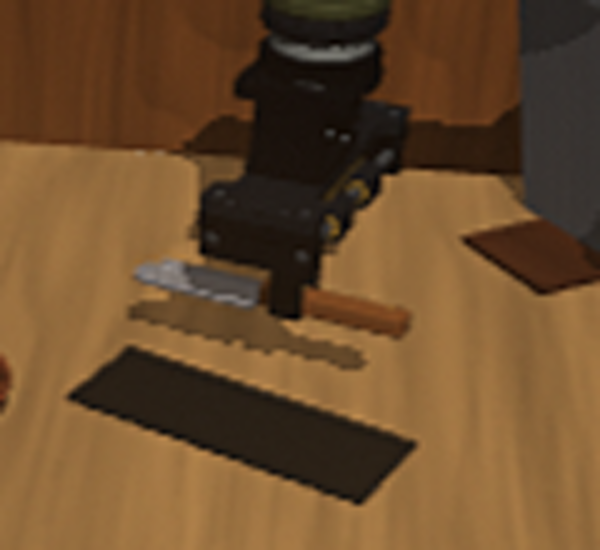

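View pics/t4.png

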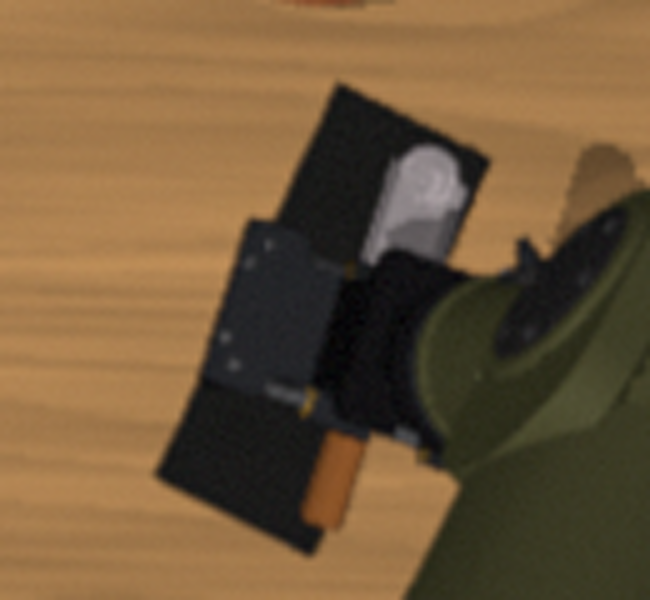

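```bash
python3 - <<'E'
from h import *
go(450,-110,110,[180,0,-18])
go(450,-110,110,[180,0,-8])
E
```

```text
t 6.78 pos [ 358.2 -296.5  106.4] rot [-179.9    0.9  -18.1] w 17.4 F [-0.8  0.5 -0.9]
tool shift m [ 0.0293 -0.2058 -0.0039] turn fr [-0.002  0.031 -0.003] minrows 5.0 q7 -70 q [ -4.   2.  41. 118.  -1.  61. -70.]
t 6.78 pos [ 358.2 -296.5  106.4] rot [-179.9    0.9  -18.1] w 17.4 F [-0.8  0.5 -0.9]
tool shift m [ 0.0293 -0.2058 -0.0039] turn fr [-0.005  0.03  -0.352] minrows 5.0 q7 -70 q [ -4.   2.  41. 118.  -1.  61. -70.]
```

Request:
servo_tool --moves "0.004 -0.022 0 0 0.003 -0.035 1;0.004 -0.022 0 0 0.003 -0.035 1;0.004 -0.022 0 0 0.003 -0.035 1;0.004 -0.022 0 0 0.003 -0.035 1;0.004 -0.022 0 0 0.003 -0.035 1;0.004 -0.022 0 0 0.003 -0.035 1;0.004 -0.022 0 0 0.003 -0.035 1;0.004 -0.022 0 0 0.003 -0.035 1;0.004 -0.022 0 0 0.003 -0.035 1;0.004 -0.022 0 0 0.003 -0.035 1;0 0 0 0 0 0 1"

```text
time_s: 7.7
tool_pos: [0.4403, -0.0819, 0.0927]
tool_rot: [-179.9, 1.4, -8.0]
force: [-0.1, 0.0, -0.8]
grip_width: 0.0175
```

```bash
python3 - <<'E'
from h import *
go(435,-7,90,[180,0,-8])
E
```

```text
t 7.7 pos [440.3 -81.9  92.7] rot [-179.9    1.4   -8. ] w 17.5 F [-0.1  0.  -0.8]
tool shift m [-0.0156 -0.0734  0.0031] turn fr [-0.003  0.048 -0.   ] minrows 1.8 q7 -90 q [-19.   1.  27. 120.  -1.  60. -90.]
```

Request:
servo_tool --moves "-0.004 -0.018 0 0 0.014 0 1;-0.004 -0.018 0 0 0.014 0 1;-0.004 -0.018 0 0 0.014 0 1;-0.003 -0.018 0 0 0.01 0 1;0 0 0 0 0 0 1"

```text
time_s: 8.12
tool_pos: [0.4297, -0.0068, 0.0861]
tool_rot: [179.8, 0.6, -8.1]
force: [0.8, -0.2, -0.5]
grip_width: 0.0175
```

```bash
python3 - <<'E'
from h import *
go(435,-7,46,[180,0,-8])
crop(cam("top"),"t5",180,340,120,270,4);crop(cam("side"),"s5",180,400,80,240,3)
E
```

```text
t 8.12 pos [429.7  -6.8  86.1] rot [179.8   0.6  -8.1] w 17.5 F [ 0.8 -0.2 -0.5]
tool shift m [ 0.0057 -0.0007  0.04  ] turn fr [ 0.008  0.02  -0.003] minrows 1.0 q7 -101 q [ -24.   -1.   22.  123.    1.   58. -101.]
```

View pics/s5.png

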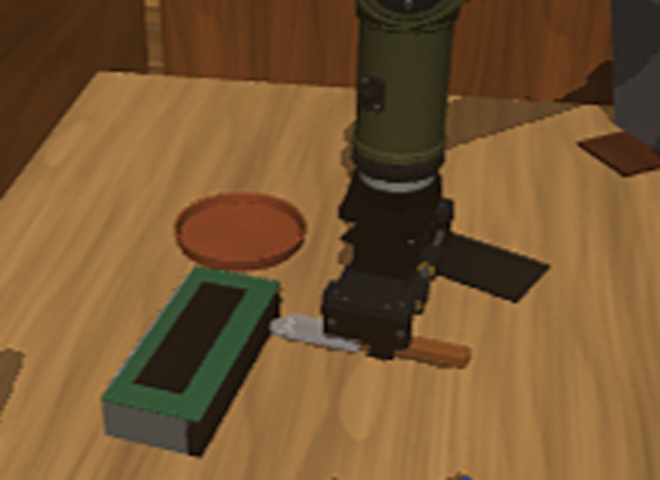

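View pics/t5.png

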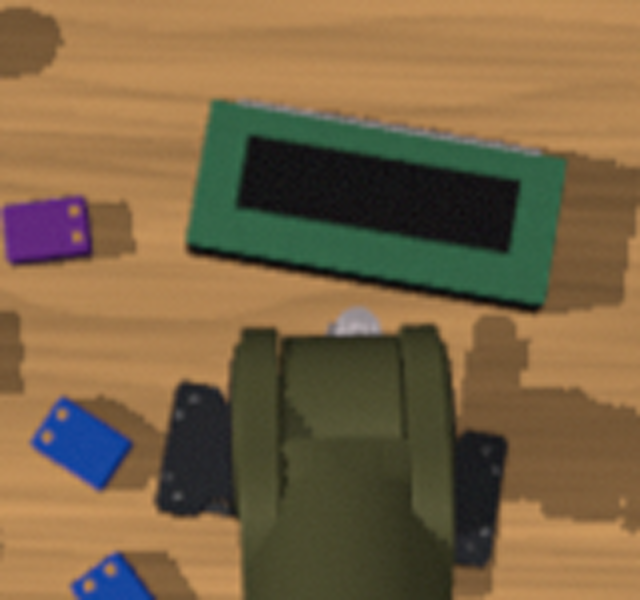

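Request:
servo_tool --moves "0.001 0 0.012 0.002 0.006 0 1;0.001 0 0.012 0.002 0.006 0 1;0.001 0 0.01 0.002 0.006 0 1;0 0 0.004 0 0 0 1;0 0 0 0 0 0 1"

```text
time_s: 8.63
tool_pos: [0.432, -0.0176, 0.0455]
tool_rot: [179.7, 0.1, -8.7]
force: [-0.2, -0.7, -1.0]
grip_width: 0.0172
```

```bash
python3 - <<'E'
from h import *
go(467.2,-11.5,46.3,[180,0,-8])
t=cam("top");s=cam("side")
o=env.get_obs()
p=Rn.from_euler("xyz",o["tool_rot"],degrees=True).apply([.112,0,.0103])+o["tool_pos"]
print("tip pred",p,proj(t,p),proj(s,p))
crop(t,"t6",230,310,150,230,8);crop(s,"s6",210,320,120,230,6)
E
```

```text
t 8.63 pos [432.  -17.6  45.5] rot [ 1.797e+02  1.000e-01 -8.700e+00] w 17.2 F [-0.2 -0.7 -1. ]
tool shift m [ 0.0339 -0.0114 -0.001 ] turn fr [ 0.012  0.004 -0.025] minrows 0.9 q7 -99 q [-24.   3.  23. 125.  -1.  52. -99.]
tip pred [ 0.54332939 -0.0342143   0.03593737] (np.float64(273.3058151294334), np.float64(198.48667934616063)) (np.float64(269.3873616441851), np.float64(196.81785152320413))
```

View pics/s6.png

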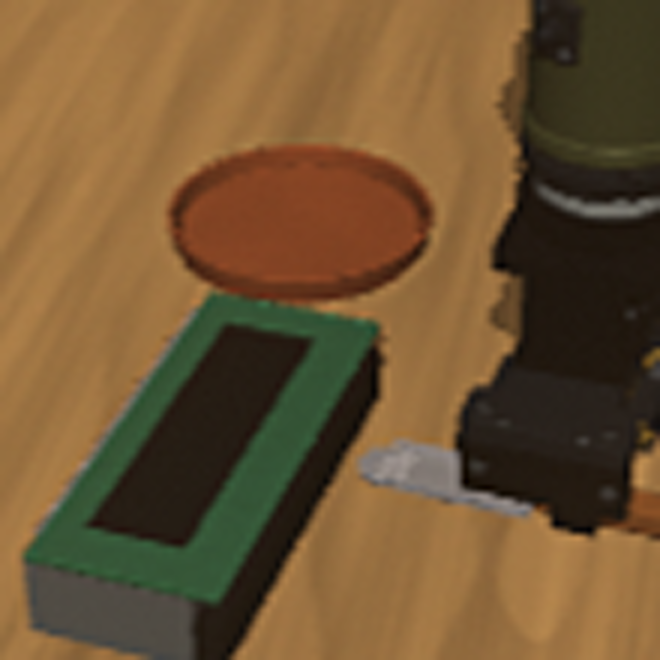

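View pics/t6.png

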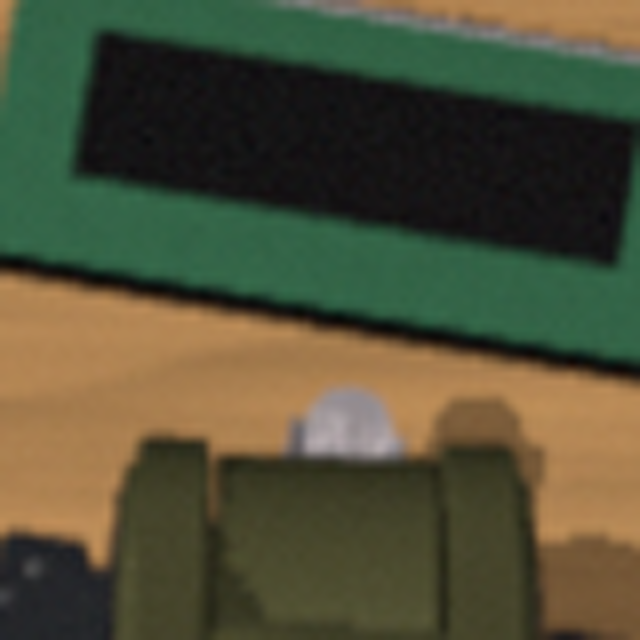

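Request:
servo_tool --moves "0.007 0 0 0.004 0 -0.006 1;0.007 0 0 0.004 0 -0.006 1;0.007 0 0 0.004 0 -0.006 1;0.006 0 0 0 0 -0.006 1;0 0 0 0 0 0 1"

```text
time_s: 9.15
tool_pos: [0.4648, -0.0222, 0.0487]
tool_rot: [-179.9, -0.3, -8.0]
force: [0.1, 0.5, -0.2]
grip_width: 0.0176
```

```bash
python3 - <<'E'
from h import *
go(467.2,-11.5,46.3,[180,0,-8])
E
```

```text
t 9.15 pos [464.8 -22.2  48.7] rot [-179.9   -0.3   -8. ] w 17.6 F [ 0.1  0.5 -0.2]
tool shift m [ 0.0009 -0.0109  0.0025] turn fr [-0.005 -0.009  0.001] minrows 0.3 q7 -95 q [-23.   6.  23. 121.  -3.  53. -95.]
```

Request:
servo_tool --moves "0.002 0 0 0 0 0 1;0 0 -0.004 0 0 0 1;0 0 -0.005 0 0 0 1;0 0 -0.005 0 0 0 1;0.0005 0 -0.005 0 0 0 1;0.0005 0 -0.005 0 0 0 1;0 0 0 0 0 0 1"

```text
time_s: 9.73
tool_pos: [0.4671, -0.0227, 0.0745]
tool_rot: [-179.9, -0.1, -7.9]
force: [0.3, -0.8, -2.9]
grip_width: 0.0175
```

```bash
python3 - <<'E'
from h import *
go(467.2,-22,70,[180,0,-8])
t=cam("top");s=cam("side")
o=env.get_obs()
p=Rn.from_euler("xyz",o["tool_rot"],degrees=True).apply([.112,0,.0103])+o["tool_pos"]
print("tip pred",p,proj(t,p),proj(s,p))
crop(s,"s7",210,320,120,230,6)
E
```

```text
t 9.73 pos [467.1 -22.7  74.5] rot [-1.799e+02 -1.000e-01 -7.900e+00] w 17.5 F [ 0.3 -0.8 -2.9]
tool shift m [ 0.     -0.0007  0.0045] turn fr [-0.003 -0.004  0.002] minrows 0.1 q7 -96 q [-23.   4.  23. 120.  -2.  56. -96.]
tip pred [ 0.5779056  -0.03818567  0.06376516] (np.float64(275.6494902721193), np.float64(183.49588219604743)) (np.float64(258.06207354193714), np.float64(187.19581962171787))
```

View pics/s7.png

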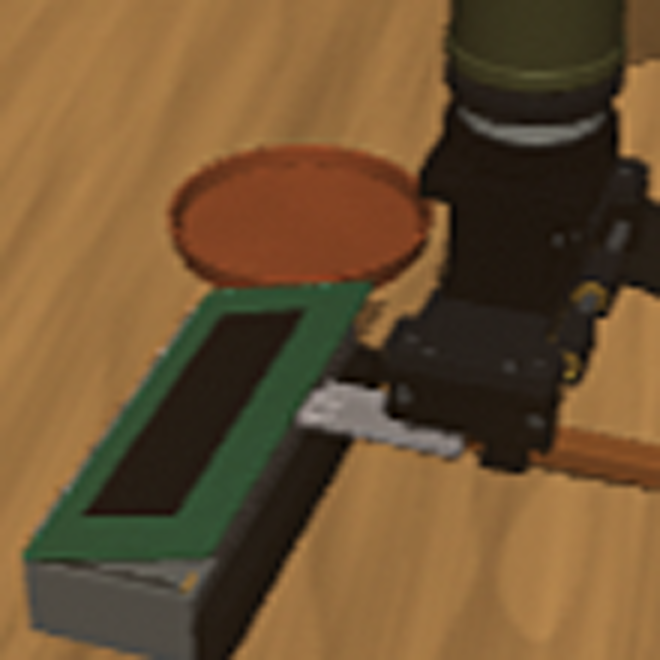

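Request:
servo_tool --moves "0.001 0 -0.005 0 0 0 1;0.0015 0 -0.005 0 0 0 1;0.002 0 -0.005 0 0 0 1;0.002 0 -0.005 0 0 0 1;0.003 0 -0.005 0 0 0 1;0.003 0 -0.005 0 0 0 1;0.003 0 -0.005 0 0 0 1;0.004 0 -0.005 0 0 0 1;0.004 0 -0.005 0 0 0 1;0 0 0 0 0 0 1"

```text
time_s: 10.67
tool_pos: [0.4907, -0.0262, 0.1226]
tool_rot: [-180.0, 0.1, -7.9]
force: [-1.7, 0.9, -1.1]
grip_width: 0.0175
```

```bash
python3 - <<'E'
from h import *
go(467.2,-22,70,[180,0,-8])
t=cam("top");s=cam("side")
o=env.get_obs()
p=Rn.from_euler("xyz",o["tool_rot"],degrees=True).apply([.112,0,.0103])+o["tool_pos"]
print("tip pred",p,proj(t,p),proj(s,p))
crop(s,"s8",200,320,100,230,5)
E
```

```text
t 10.67 pos [490.7 -26.2 122.6] rot [-1.8e+02  1.0e-01 -7.9e+00] w 17.5 F [-1.7  0.9 -1.1]
tool shift m [-0.0237 -0.0009  0.0527] turn fr [-0.002  0.005  0.002] minrows 1.4 q7 -96 q [-23.   4.  24. 114.  -2.  63. -96.]
tip pred [ 0.60096411 -0.04153626  0.11127317] (np.float64(278.131747038625), np.float64(170.89183255375966)) (np.float64(250.18794728573891), np.float64(172.34348857626333))
```

View pics/s8.png

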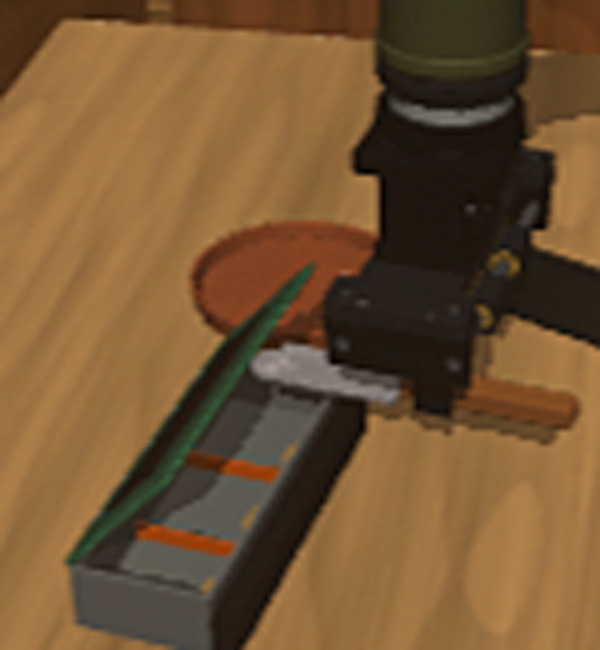

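Request:
servo_tool --moves "0.006 0 0.001 0 0 0 1;0.008 0 0.001 0 0 0 1;0.008 0 0.001 0 0 0 1;0.008 0 0.001 0 0 0 1;0.008 0 0.001 0 0 0 1;0.008 0 0 0 0 0 1;0.008 0 0 0 0 0 1;0.008 0 0 0 0 0 1;0.008 0 0 0 0 0 1;0.008 0 0 0 0 0 1;0 0 0 0 0 0 1"

```text
time_s: 11.68
tool_pos: [0.5726, -0.0375, 0.1132]
tool_rot: [180.0, 0.7, -7.9]
force: [-3.1, 1.2, 1.3]
grip_width: 0.0176
```

```bash
python3 - <<'E'
from h import *
go(467.2,-22,70,[180,0,-8])
t=cam("top");s=cam("side")
o=env.get_obs()
p=Rn.from_euler("xyz",o["tool_rot"],degrees=True).apply([.112,0,.0103])+o["tool_pos"]
print("tip pred",p,proj(t,p),proj(s,p))
crop(s,"s9",180,320,80,230,4);crop(t,"t9",180,340,100,250,4)
E
```

```text
t 11.68 pos [572.6 -37.5 113.2] rot [180.    0.7  -7.9] w 17.6 F [-3.1  1.2  1.3]
tool shift m [-0.106  -0.0009  0.0445] turn fr [0.001 0.023 0.005] minrows 2.8 q7 -91 q [-20.  15.  24. 103.  -7.  64. -91.]
tip pred [ 0.68333759 -0.05274106  0.1022196 ] (np.float64(283.1609635288994), np.float64(139.4824675905735)) (np.float64(224.00073051820937), np.float64(170.08943392781862))
```

View pics/s9.png

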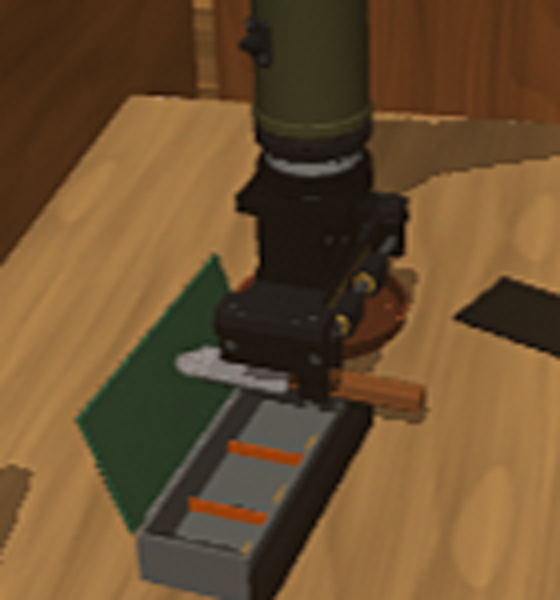

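View pics/t9.png

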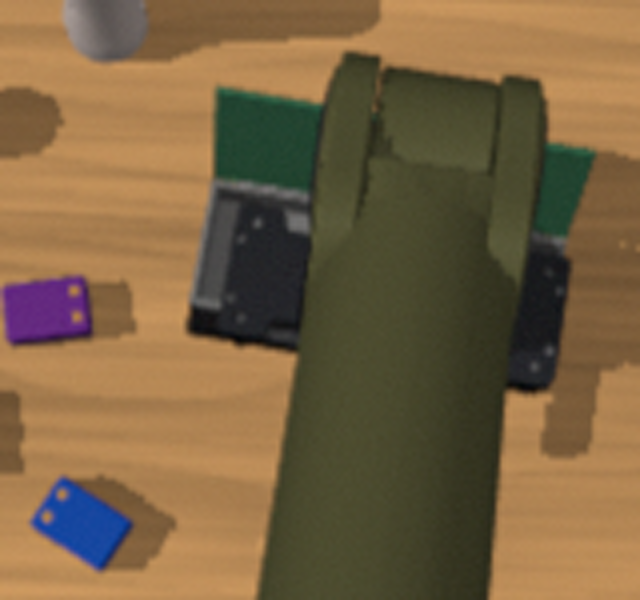

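Request:
servo_tool --moves "-0.02 0 0 0 0.005 0 1;-0.025 0 0 0 0.005 0 1;-0.025 0 0 0 0.005 0 1;-0.025 0 0 0 0 0 1;-0.015 0.015 0 0 0 0.02 1;-0.008 0.025 0 0 0 0.03 1;-0.006 0.025 0 0 0 0.04 1;-0.006 0.025 0 0 0 0.04 1;-0.006 0.025 0 0 0 0.04 1;-0.006 0.025 0 0 0 0.04 1;0 0.02 0 0 0 0.04 1;0 0.02 0 0 0 0.04 1;0 0.02 0 0 0 0.04 1;0 0.02 0 0 0 0.04 1;0 0 0 0 0 0 1"

```text
time_s: 13.03
tool_pos: [0.3937, -0.2421, 0.1206]
tool_rot: [-179.2, -3.1, -18.8]
force: [-0.1, -0.4, -1.0]
grip_width: 0.0172
```

```bash
python3 - <<'E'
from h import *
go(366,-298.5,100,[180,0,-20])
E
```

```text
t 13.03 pos [ 393.7 -242.1  120.6] rot [-179.2   -3.1  -18.8] w 17.2 F [-0.1 -0.4 -1. ]
tool shift m [-0.0092  0.0626  0.0193] turn fr [-0.028 -0.107  0.043] minrows 1.6 q7 -80 q [-10.  -3.  39. 120.   1.  59. -80.]
```

Request:
servo_tool --moves "-0.002 0.015 0.004 -0.007 -0.027 0.01 1;-0.002 0.015 0.004 -0.007 -0.027 0.01 1;-0.002 0.015 0.004 -0.007 -0.027 0.01 1;-0.002 0.015 0.004 -0.007 -0.027 0.01 1;0 0 0 0 0 0 1"

```text
time_s: 13.45
tool_pos: [0.3709, -0.3002, 0.1067]
tool_rot: [-179.9, -0.9, -20.0]
force: [-1.0, 0.2, -1.5]
grip_width: 0.0174
```

```bash
python3 - <<'E'
from h import *
go(366,-298.5,25,[180,0,-20])
E
```

```text
t 13.45 pos [ 370.9 -300.2  106.7] rot [-179.9   -0.9  -20. ] w 17.4 F [-1.   0.2 -1.5]
tool shift m [-0.0064  0.0002  0.0816] turn fr [-0.002 -0.03   0.001] minrows 2.0 q7 -72 q [ -6.   2.  43. 118.  -2.  60. -72.]
```

Request:
servo_tool --moves "-0.002 0 0.01 0 -0.01 0 1;-0.002 0 0.01 0 -0.01 0 1;-0.002 0 0.01 0 -0.01 0 1;-0.002 0 0.01 0 -0.01 0 1;-0.002 0 0.01 0 -0.01 0 1;-0.002 0 0.01 0 -0.01 0 1;-0.002 0 0.01 0 -0.01 0 1;0 0 0 0 0 0 1"

```text
time_s: 14.12
tool_pos: [0.3596, -0.2904, 0.0294]
tool_rot: [-179.8, 1.1, -19.6]
force: [0.3, 0.1, -0.7]
grip_width: 0.0175
```

```bash
python3 - <<'E'
from h import *
go(366,-298.5,15.3,[180,0,-20])
E
```

```text
t 14.12 pos [ 359.6 -290.4   29.4] rot [-179.8    1.1  -19.6] w 17.5 F [ 0.3  0.1 -0.7]
tool shift m [0.009  0.0055 0.0139] turn fr [-0.007  0.038  0.012] minrows 0.4 q7 -66 q [ -4.  10.  43. 122.  -9.  52. -66.]
```

Request:
servo_tool --moves "0.004 0.003 0.003 -0.003 0.018 0.006 1;0.003 0.002 0.004 -0.003 0.014 0.006 1;0.001 0 0.003 0 0.005 0 1;0 0 0.002 0 0 0 1;0 0 0 0 0 0 1"

```text
time_s: 14.53
tool_pos: [0.3663, -0.2992, 0.0158]
tool_rot: [180.0, -0.1, -20.0]
force: [-0.3, -0.2, -1.2]
grip_width: 0.0175
```

```bash
python3 - <<'E'
from h import *
go(366,-298.5,15.3,[180,0,-20])
E
```

```text
t 14.53 pos [ 366.3 -299.2   15.8] rot [ 1.8e+02 -1.0e-01 -2.0e+01] w 17.5 F [-0.3 -0.2 -1.2]
tool shift m [-0.0005 -0.0006  0.0005] turn fr [ 0.001 -0.003 -0.002] minrows 0.0 q7 -64 q [ -3.  13.  42. 122. -11.  49. -64.]
```

Release and rise.

Request:
servo_tool --moves "0 0 0.0005 0 0 0 1;0 0 0 0 0 0 0.3;0 0 0 0 0 0 0;0 0 0 0 0 0 -0.3;0 0 0 0 0 0 -0.3;0 0 0 0 0 0 -0.3;0 0 -0.01 0 0 0 -0.4;0 0 -0.02 0 0 0 -0.4;0 0 -0.03 0 0 0 -0.4;0 0 -0.03 0 0 0 -0.4;0 0 -0.03 0 0 0 -0.4;0 0 -0.03 0 0 0 -0.4;0 0 0 0 0 0 -0.4"

```text
time_s: 15.62
tool_pos: [0.3645, -0.3003, 0.1759]
tool_rot: [179.9, -0.1, -20.3]
force: [0.6, -1.2, 0.6]
grip_width: 0.0611
```

```bash
python3 - <<'E'
from h import *
go(393,243.5,150,[180,0,90])
t=cam("top","t10");s=cam("side","s10")
P=cloud(s);m=np.ones((384,512),bool);rects(P,m&(P[...,1]>-.45)&(P[...,0]>.25)&(P[...,0]<.7)&(P[...,2]<.03),.012,.16,40)
P=cloud(t);print();rects(P,m&(P[...,1]>-.45)&(P[...,0]>.25)&(P[...,2]<.03),.012,.16,40)
E
```

```text
t 15.62 pos [ 364.5 -300.3  175.9] rot [ 1.799e+02 -1.000e-01 -2.030e+01] w 61.1 F [ 0.6 -1.2  0.6]
tool shift m [-0.1618 -0.5201  0.0245] turn fr [ 5.00e-03  3.00e-03 -3.85e+00] minrows 15.4 q7 -76 q [ -8.  -3.  43. 113.   3.  69. -76.]
px [262. 155.] n 202 c [ 619.3 -296.6] size [145.  163.7] ang 17.0 z med 0.017
px [342. 164.] n 126 c [ 339.8 -287.5] size [20.9 97.4] ang 66.0 z med 0.0187
px [241. 191.] n 285 c [625.4 -47.3] size [213.6  69.3] ang 81.2 z med 0.0185
px [245. 213.] n 320 c [576.7  -8.4] size [250.9  89.6] ang 59.5 z med 0.0217
px [331. 248.] n 316 c [354.2 126.1] size [55.5 40.5] ang 37.7 z med 0.0241
px [290. 251.] n 308 c [454. 155.] size [57.6 39.7] ang 57.6 z med 0.024
px [234. 252.] n 290 c [594.1 184. ] size [38.6 57.9] ang 9.3 z med 0.0243
px [262. 275.] n 372 c [509.7 246.2] size [55.8 41.1] ang 7.8 z med 0.0241
px [182. 276.] n 40 c [695.8 284.9] size [27.4  4.8] ang 80.1 z med 0.0206
px [312. 282.] n 193 c [391.8 244.1] size [42.4 26.1] ang 18.4 z med 0.0201
px [208. 307.] n 227 c [608.3 354.9] size [42.3 26.7] ang 3.6 z med 0.0201
px [258. 314.] n 235 c [
[... 495 characters left out ...]
3.2 z med 0.019
px [191. 177.] n 326 c [595.4 184. ] size [39.8 56.1] ang 9.2 z med 0.0227
px [270. 187.] n 410 c [575.  -27.2] size [236.4  15.9] ang 81.7 z med 0.0273
px [166. 208.] n 329 c [511.2 245.5] size [56.3 40.5] ang 7.5 z med 0.0227
px [125. 212.] n 165 c [499.1 350.9] size [26.2 41.3] ang 54.2 z med 0.0189
px [200. 231.] n 333 c [455.7 153.8] size [57.3 38.4] ang 58.6 z med 0.0226
px [116. 251.] n 356 c [398.4 365. ] size [56.3 39.1] ang 25.9 z med 0.0226
px [164. 254.] n 170 c [393.6 243.2] size [42.  26.2] ang 18.2 z med 0.019
px [209. 271.] n 346 c [354.8 124.6] size [55.9 38.7] ang 38.7 z med 0.0229
px [367. 289.] n 153 c [ 320.5 -280.1] size [18.8 52.2] ang 67.5 z med 0.0175
```

View pics/s10.png

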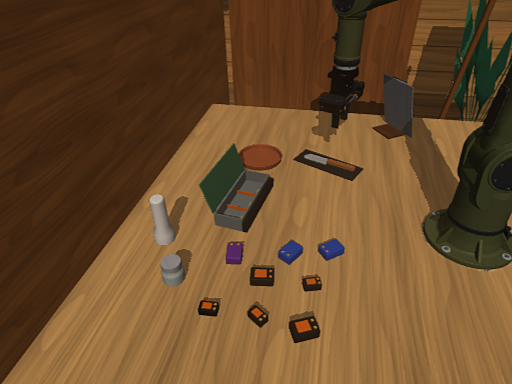

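View pics/t10.png

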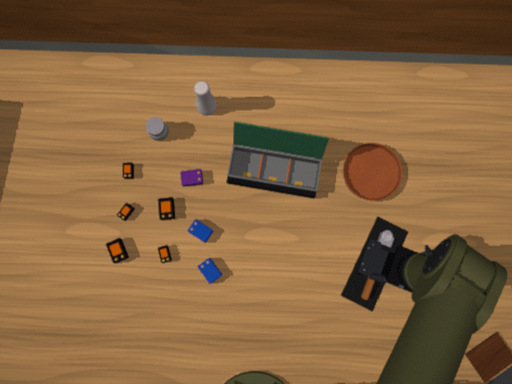

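Request:
servo_tool --moves "0.009 -0.03 -0.002 0 0 -0.048 -0.9;0.009 -0.03 -0.002 0 0 -0.048 -0.9;0.009 -0.03 -0.002 0 0 -0.048 -0.9;0.009 -0.03 -0.002 0 0 -0.048 -0.9;0.007 -0.03 -0.002 0 0 -0.048 -0.9;0.006 -0.03 -0.002 0 0 -0.048 -0.9;0.005 -0.03 -0.002 0 0 -0.048 -0.9;0.004 -0.03 -0.002 0 0 -0.048 -0.9;0.003 -0.03 -0.002 0 0 -0.048 -0.9;0.002 -0.03 -0.002 0 0 -0.048 -0.9"

```text
time_s: 16.55
tool_pos: [0.4907, -0.0218, 0.1788]
tool_rot: [179.7, 1.5, -7.1]
force: [1.8, -0.2, 0.1]
grip_width: 0.0825
```

```bash
python3 - <<'E'
from h import *
go(510.5,246,100,[180,0,7.6])
E
```

```text
t 16.55 pos [490.7 -21.8 178.8] rot [179.7   1.5  -7.1] w 82.5 F [ 1.8 -0.2  0.1]
tool shift m [-0.0115 -0.2686  0.0778] turn fr [ 0.003  0.054 -0.514] minrows 6.7 q7 -97 q [-25.   2.  25. 109.  -1.  71. -97.]
```

Request:
servo_tool --moves "0.001 -0.027 0 0 0.006 -0.05 -0.4;0.001 -0.027 0 0 0.006 -0.05 -0.4;0.001 -0.027 0 0 0.006 -0.05 -0.4;0.001 -0.027 0 0 0.006 -0.05 -0.4;0.002 -0.027 0.004 0 0.006 -0.05 -0.4;0.003 -0.027 0.01 0 0.006 -0.05 -0.4;0.004 -0.027 0.01 0 0.006 -0.05 -0.4;0.005 -0.027 0.01 0 0.006 -0.05 -0.4;0.005 -0.026 0.01 0 0.006 -0.05 -0.4;0.005 -0.026 0.01 0 0 -0.05 -0.4;0 0 0 0 0 0 -0.4"

```text
time_s: 17.47
tool_pos: [0.5082, 0.2622, 0.1024]
tool_rot: [179.6, 1.6, 8.3]
force: [-0.3, 1.2, 0.1]
grip_width: 0.0611
```

```bash
python3 - <<'E'
from h import *
go(510.5,246,60,[180,0,7.6])
E
```

```text
t 17.47 pos [508.2 262.2 102.4] rot [179.6   1.6   8.3] w 61.1 F [-0.3  1.2  0.1]
tool shift m [0.0012 0.016  0.0425] turn fr [0.016 0.055 0.024] minrows 1.1 q7 -109 q [ -40.   16.   12.  102.   -4.   64. -109.]
```

Request:
servo_tool --moves "0 0.005 0.011 0.005 0.016 0.008 -0.4;0 0.005 0.011 0.005 0.016 0.008 -0.4;0 0.005 0.011 0.005 0.016 0.008 -0.4;0 0.001 0.009 0 0 0 -0.4;0 0 0 0 0 0 -0.4"

```text
time_s: 17.88
tool_pos: [0.5035, 0.2445, 0.0502]
tool_rot: [179.6, 1.0, 7.8]
force: [-0.9, -0.3, -0.7]
grip_width: 0.0612
```

```bash
python3 - <<'E'
from h import *
go(510.5,246,21,[180,0,7.6])
E
```

```text
t 17.88 pos [503.5 244.5  50.2] rot [179.6   1.    7.8] w 61.2 F [-0.9 -0.3 -0.7]
tool shift m [ 0.0076 -0.0007  0.029 ] turn fr [0.015 0.034 0.008] minrows 0.7 q7 -107 q [ -39.   18.   12.  107.   -4.   57. -107.]
```

Request:
servo_tool --moves "0.003 0 0.008 0.005 0.012 0.003 -0.4;0.003 0 0.008 0.005 0.012 0.003 -0.4;0.002 0 0.007 0.005 0.012 0 -0.4;0.001 0 0.004 0 0.005 0 -0.4;0 0 0 0 0 0 -0.4"

```text
time_s: 18.3
tool_pos: [0.5129, 0.245, 0.0197]
tool_rot: [180.0, -0.2, 7.6]
force: [-0.2, 0.1, 1.0]
grip_width: 0.0609
```

```bash
python3 - <<'E'
from h import *
go(510.5,246,21,[180,0,7.6])
crop(cam("side"),"s11",200,340,200,340,4)
E
```

```text
t 18.3 pos [512.9 245.   19.7] rot [180.   -0.2   7.6] w 60.9 F [-0.2  0.1  1. ]
tool shift m [-0.0022 -0.0013 -0.0013] turn fr [ 0.    -0.007 -0.001] minrows 0.1 q7 -107 q [ -38.   20.   12.  108.   -5.   52. -107.]
```

View pics/s11.png

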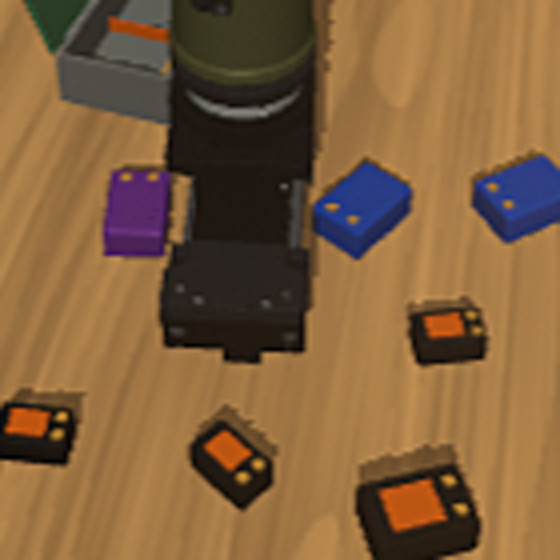

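Request:
servo_tool --moves "-0.002 -0.001 -0.0015 0 0 0 -0.4;0 0 0 0 0 0 1;0 0 0 0 0 0 1;0 0 0 0 0 0 1;0 0 0 0 0 0 1;0 0 0 0 0 0 1;0 0 0 0 0 0 1" --squeeze 40

```text
time_s: 18.93
tool_pos: [0.5117, 0.2471, 0.0237]
tool_rot: [-179.9, -0.4, 7.6]
force: [-0.3, 1.0, -1.5]
grip_width: 0.0388
```

Request:
servo_tool --moves "0 0 -0.01 0 0 0 1;0 0 -0.025 0 0 0 1;0 0 -0.03 0 0 0 1;0 0 -0.03 0 0 0 1;0 0 -0.03 0 0 0 1;0 0 0 0 0 0 1"

```text
time_s: 19.43
tool_pos: [0.5084, 0.2451, 0.1536]
tool_rot: [179.9, 0.0, 7.6]
force: [1.8, -0.0, -0.7]
grip_width: 0.0387
```

```bash
python3 - <<'E'
from h import *
go(630,34,120,[180,0,-8])
E
```

```text
t 19.43 pos [508.4 245.1 153.6] rot [179.9   0.    7.6] w 38.7 F [ 1.8 -0.  -0.7]
tool shift m [0.0927 0.2252 0.034 ] turn fr [ 0.003 -0.     0.543] minrows 5.9 q7 -109 q [ -40.   11.   13.  102.   -3.   67. -109.]
```

Request:
servo_tool --moves "0.012 0.0225 0.002 0 0 0.054 1;0.012 0.0225 0.002 0 0 0.054 1;0.011 0.0225 0.002 0 0 0.054 1;0.011 0.0225 0.002 0 0 0.054 1;0.01 0.0225 0.002 0 0 0.054 1;0.009 0.0225 0.002 0 0 0.054 1;0.008 0.0225 0.002 0 0 0.054 1;0.007 0.0225 0.002 0 0 0.054 1;0.006 0.0225 0.002 0 0 0.054 1;0.004 0.0225 0.002 0 0 0.054 1;0 0 0 0 0 0 1"

```text
time_s: 20.35
tool_pos: [0.6031, 0.0037, 0.1313]
tool_rot: [179.7, 0.1, -9.2]
force: [-0.2, -1.3, -0.7]
grip_width: 0.0386
```

```bash
python3 - <<'E'
from h import *
go(630,34,70,[180,0,-8])
E
```

```text
t 20.35 pos [603.1   3.7 131.3] rot [ 1.797e+02  1.000e-01 -9.200e+00] w 38.6 F [-0.2 -1.3 -0.7]
tool shift m [ 0.0218 -0.0344  0.0611] turn fr [ 0.009  0.004 -0.042] minrows 1.8 q7 -96 q [-23.  17.  23.  98.  -7.  66. -96.]
```

Request:
servo_tool --moves "0.007 -0.011 0.008 0.002 0 -0.012 1;0.007 -0.011 0.008 0.002 0 -0.012 1;0.007 -0.011 0.012 0.002 0 -0.012 1;0 0 0.012 0 0 0 1;0 0 0 0 0 0 1"

```text
time_s: 20.77
tool_pos: [0.6289, 0.0266, 0.0863]
tool_rot: [179.7, 0.4, -8.8]
force: [-1.8, 0.0, -2.1]
grip_width: 0.0385
```

```bash
python3 - <<'E'
from h import *
go(630,34,45,[180,0,-8])
t=cam("top");s=cam("side")
crop(s,"s12",180,320,100,240,5);crop(t,"t12",210,340,100,210,5)
E
```

```text
t 20.77 pos [628.9  26.6  86.3] rot [179.7   0.4  -8.8] w 38.5 F [-1.8  0.  -2.1]
tool shift m [ 0.0002 -0.0076  0.0413] turn fr [ 0.009  0.012 -0.027] minrows 1.0 q7 -97 q [-23.  23.  22.  96.  -9.  63. -97.]
```

View pics/s12.png

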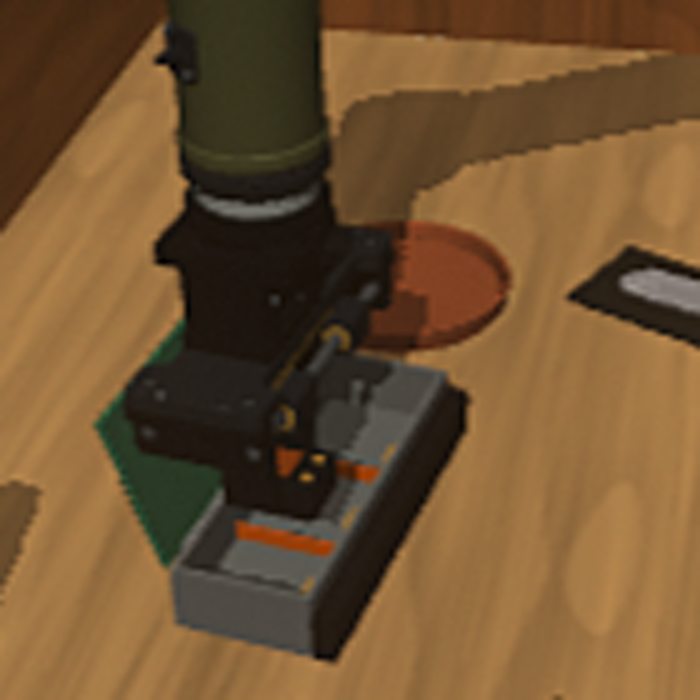

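View pics/t12.png

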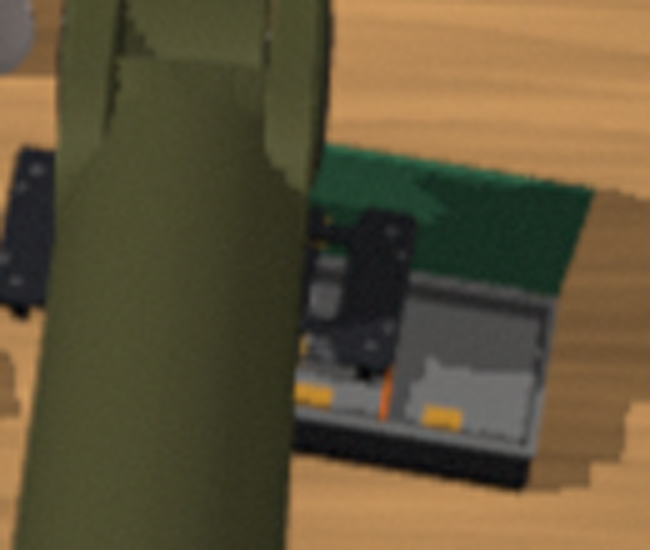

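Request:
servo_tool --moves "0 -0.004 0.006 0.004 0.005 -0.01 1;0 -0.004 0.012 0.004 0.005 -0.01 1;0 -0.001 0.012 0 0.004 -0.006 1;0 0 0.008 0 0 0 1;0 0 0 0 0 0 1"

```text
time_s: 21.28
tool_pos: [0.6318, 0.0364, 0.0491]
tool_rot: [-179.9, -0.4, -7.9]
force: [-0.2, -0.3, -1.4]
grip_width: 0.0385
```

```bash
python3 - <<'E'
from h import *
go(630,34,29,[180,0,-8])
E
```

```text
t 21.28 pos [631.8  36.4  49.1] rot [-179.9   -0.4   -7.9] w 38.5 F [-0.2 -0.3 -1.4]
tool shift m [-0.0016  0.0027  0.0201] turn fr [-0.005 -0.015  0.002] minrows 0.5 q7 -96 q [-23.  25.  21.  98. -11.  58. -96.]
```

Request:
servo_tool --moves "-0.001 0.001 0.006 -0.002 -0.006 0 1;0 0.001 0.006 -0.002 -0.006 0 1;0 0 0.005 0 0 0 1;0 0 0.003 0 0 0 1;0 0 0 0 0 0 1"

```text
time_s: 21.7
tool_pos: [0.6306, 0.034, 0.029]
tool_rot: [-180.0, -0.0, -8.0]
force: [-0.5, -0.1, -1.9]
grip_width: 0.0384
```

```bash
python3 - <<'E'
from h import *
go(630,34,29,[180,0,-8])
E
```

```text
t 21.7 pos [630.6  34.   29. ] rot [-180.   -0.   -8.] w 38.4 F [-0.5 -0.1 -1.9]
tool shift m [-0.0006  0.0001 -0.    ] turn fr [-0.001 -0.001  0.001] minrows 0.0 q7 -95 q [-22.  27.  21.  98. -11.  57. -95.]
```

Request:
servo_tool --moves "0 0 0.0005 0 0 0 1;0 0 0 0 0 0 0;0 0 0 0 0 0 -0.1;0 0 0 0 0 0 -0.1;0 0 0 0 0 0 -0.1;0 0 -0.01 0 0 0 -0.1;0 0 -0.02 0 0 0 -0.1;0 0 -0.03 0 0 0 -0.1;0 0 -0.03 0 0 0 -0.1;0 0 -0.03 0 0 0 -0.1;-0.02 0 -0.03 0 0 0 -0.4;-0.025 -0.03 0 0 0 0 -0.4;-0.025 -0.03 0 0 0 0 -0.4;-0.02 -0.03 0 0 0 0 -0.4;0 0 0 0 0 0 -0.4"

```text
time_s: 22.95
tool_pos: [0.5545, 0.1344, 0.1931]
tool_rot: [-179.8, -0.5, -8.6]
force: [0.5, 0.8, -0.1]
grip_width: 0.0603
```

```bash
python3 - <<'E'
from h import *
go(397.5,365.5,120,[180,0,25.9])
t=cam("top");s=cam("side")
crop(s,"s13",180,320,100,240,5);crop(t,"t13",100,340,100,300,3)
for c in(t,s):
  P=cloud(c);m=P[...,2]<.03;rects(P,m&(P[...,1]>.1)&(P[...,0]>.25)&(P[...,0]<.7),.012,.16,60);print()
E
```

```text
t 22.95 pos [554.5 134.4 193.1] rot [-179.8   -0.5   -8.6] w 60.3 F [ 0.5  0.8 -0.1]
tool shift m [-0.1905 -0.2047  0.0719] turn fr [ 0.    -0.019 -1.205] minrows 6.9 q7 -112 q [ -33.   10.   19.   99.   -3.   71. -112.]
px [127. 170.] n 155 c [609.2 352.8] size [41.2 25. ] ang 4.4 z med 0.0187
px [125. 212.] n 162 c [499.5 351.3] size [26.  41.6] ang 54.6 z med 0.0189
px [116. 251.] n 350 c [398.6 365.1] size [56.3 39.6] ang 25.7 z med 0.0225

px [291. 251.] n 310 c [453.4 155. ] size [57.5 39.3] ang 58.8 z med 0.0241
px [331. 248.] n 311 c [353.2 125.7] size [55.9 41.6] ang 38.5 z med 0.0241
px [234. 252.] n 295 c [594.  184.4] size [38.8 60.1] ang 10.0 z med 0.0241
px [312. 282.] n 190 c [391.8 243.8] size [42.8 27.3] ang 12.3 z med 0.02
px [208. 307.] n 227 c [608.6 354.6] size [42.5 26.1] ang 4.2 z med 0.0202
px [258. 314.] n 238 c [498.3 352.9] size [25.6 41.8] ang 55.6 z med 0.0201
px [304. 328.] n 547 c [396.8 366.2] size [56.7 40.4] ang 25.8 z med 0.0239
```

View pics/s13.png

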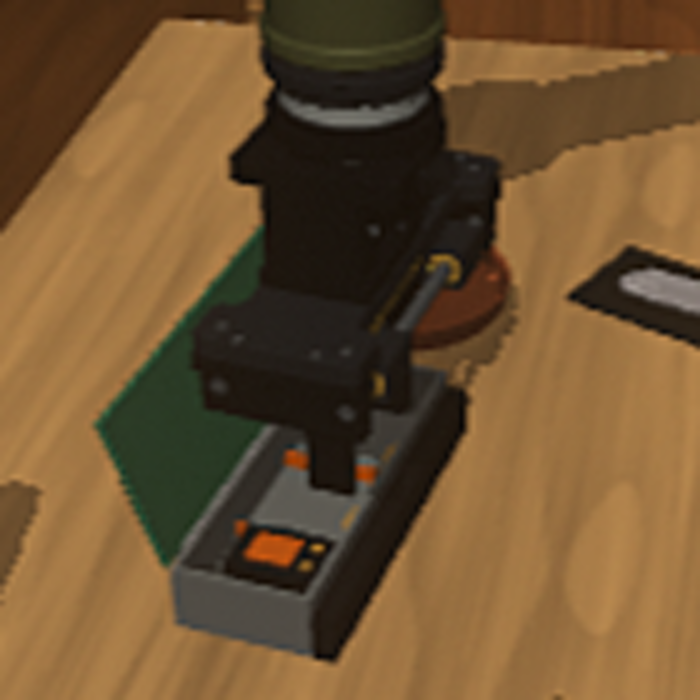

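View pics/t13.png

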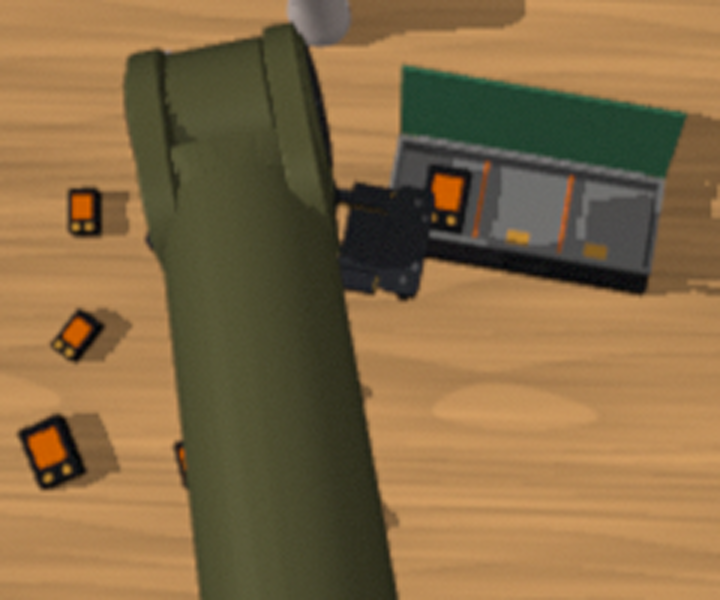

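Request:
servo_tool --moves "-0.019 -0.021 0.003 0 0 -0.12 -0.4;-0.017 -0.022 0.003 0 0 -0.12 -0.4;-0.016 -0.023 0.003 0 0 -0.12 -0.4;-0.014 -0.024 0.003 0 0 -0.12 -0.4;-0.012 -0.025 0.003 0 0 -0.12 -0.4;-0.011 -0.026 0.003 0 0 -0.12 -0.4;-0.009 -0.026 0.003 0 0 -0.12 -0.4;-0.008 -0.027 0.003 0 0 -0.12 -0.4;-0.006 -0.027 0.003 0 0 -0.12 -0.4;-0.004 -0.028 0.003 0 0 -0.12 -0.4;0 0 0 0 0 0 -0.4"

```text
time_s: 23.97
tool_pos: [0.4078, 0.3663, 0.1579]
tool_rot: [179.1, -0.6, 26.6]
force: [-0.3, 1.0, -0.3]
grip_width: 0.0609
```

```bash
python3 - <<'E'
from h import *
go(397.7,365.7,70,[180,0,25.9])
E
```

```text
t 23.97 pos [407.8 366.3 157.9] rot [179.1  -0.6  26.6] w 60.9 F [-0.3  1.  -0.3]
tool shift m [-0.0102 -0.0054  0.0878] turn fr [ 0.031 -0.02   0.026] minrows 2.1 q7 -109 q [ -49.    9.    5.  104.    0.   67. -109.]
```

Request:
servo_tool --moves "-0.003 -0.002 0.018 0.008 -0.005 0.006 -0.4;-0.003 -0.002 0.018 0.008 -0.005 0.006 -0.4;-0.003 -0.001 0.018 0.008 -0.005 0.006 -0.4;-0.001 0 0.018 0.006 -0.005 0.006 -0.4;0 0 0.015 0 0 0 -0.4;0 0 0 0 0 0 -0.4"

```text
time_s: 24.47
tool_pos: [0.3962, 0.368, 0.0677]
tool_rot: [179.9, -0.1, 26.4]
force: [-0.1, -0.1, -0.4]
grip_width: 0.0607
```

```bash
python3 - <<'E'
from h import *
go(397.7,365.7,23,[180,0,25.9])
E
```

```text
t 24.47 pos [396.2 368.   67.7] rot [ 1.799e+02 -1.000e-01  2.640e+01] w 60.7 F [-0.1 -0.1 -0.4]
tool shift m [0.0003 0.0027 0.0447] turn fr [ 0.002 -0.002  0.018] minrows 1.1 q7 -108 q [ -49.   13.    4.  110.   -1.   57. -108.]
```

Request:
servo_tool --moves "0 0.001 0.012 0 0 0.006 -0.4;0 0.001 0.012 0 0 0.006 -0.4;0 0 0.01 0 0 0.003 -0.4;0 0 0.007 0 0 0 -0.4;0 0 0.003 0 0 0 -0.4;0 0 0 0 0 0 -0.4"

```text
time_s: 24.97
tool_pos: [0.399, 0.3658, 0.0208]
tool_rot: [179.9, -0.2, 25.9]
force: [-0.7, -0.5, -0.7]
grip_width: 0.0612
```

```bash
python3 - <<'E'
from h import *
go(397.7,365.7,23,[180,0,25.9])
E
```

```text
t 24.97 pos [399.  365.8  20.8] rot [179.9  -0.2  25.9] w 61.2 F [-0.7 -0.5 -0.7]
tool shift m [-0.0012 -0.0005 -0.0022] turn fr [ 0.003 -0.005 -0.001] minrows 0.1 q7 -108 q [ -49.   17.    4.  111.   -1.   52. -108.]
```

Request:
servo_tool --moves "-0.001 0 -0.002 0 0 0 -0.4;0 0 0 0 0 0 1;0 0 0 0 0 0 1;0 0 0 0 0 0 1;0 0 0 0 0 0 1;0 0 0 0 0 0 1;0 0 0 0 0 0 1"

```text
time_s: 25.55
tool_pos: [0.3993, 0.3668, 0.0253]
tool_rot: [-180.0, -0.4, 25.9]
force: [-0.4, -0.9, -0.7]
grip_width: 0.0385
```

```bash
python3 - <<'E'
from h import *
go(620.6,-33.3,150,[180,0,-8])
E
```

```text
t 25.55 pos [399.3 366.8  25.3] rot [-180.    -0.4   25.9] w 38.5 F [-0.4 -0.9 -0.7]
tool shift m [ 0.0252  0.4565 -0.1246] turn fr [-0.004 -0.013  1.183] minrows 11.4 q7 -108 q [ -49.   17.    4.  111.   -1.   52. -108.]
```

Request:
servo_tool --moves "0 0 -0.01 0 0 0 1;0 0 -0.025 0 0 0 1;0 0 -0.03 0 0 0 1;0 0 -0.03 0 0 0 1;0 0 -0.03 0 0 0 1;0 0 0 0 0 0 1"

```text
time_s: 26.05
tool_pos: [0.3967, 0.3645, 0.156]
tool_rot: [179.9, -0.0, 25.9]
force: [0.4, 1.3, -1.1]
grip_width: 0.0384
```

```bash
python3 - <<'E'
from h import *
go(620.6,-33.3,140,[180,0,-8])
E
```

```text
t 26.05 pos [396.7 364.5 156. ] rot [179.9  -0.   25.9] w 38.4 F [ 0.4  1.3 -1.1]
tool shift m [0.0277 0.4556 0.0169] turn fr [ 0.004 -0.002  1.183] minrows 11.0 q7 -109 q [ -50.    8.    4.  105.   -1.   67. -109.]
```

Request:
servo_tool --moves "0.002 0.0285 0.001 0 0 0.074 1;0.003 0.0285 0.001 0 0 0.074 1;0.004 0.028 0.001 0 0 0.074 1;0.005 0.028 0.001 0 0 0.074 1;0.006 0.028 0.001 0 0 0.074 1;0.007 0.0275 0.001 0 0 0.074 1;0.008 0.0275 0.001 0 0 0.074 1;0.009 0.027 0.001 0 0 0.074 1;0.01 0.026 0.001 0 0 0.074 1;0.011 0.026 0.001 0 0 0.074 1;0.012 0.026 0.001 0 0 0.074 1;0.013 0.025 0.001 0 0 0.074 1;0.014 0.025 0.001 0 0 0.074 1;0.015 0.024 0 0 0 0.074 1;0.015 0.02 0 0 0 0.074 1;0.01 0.015 0 0 0 0.074 1;0 0 0 0 0 0 1"

```text
time_s: 27.47
tool_pos: [0.6141, -0.0623, 0.1421]
tool_rot: [179.8, 0.1, -11.3]
force: [-0.5, -1.2, -0.8]
grip_width: 0.0385
```

```bash
python3 - <<'E'
from h import *
go(620.6,-33.3,80,[180,0,-8])
E
```

```text
t 27.47 pos [614.1 -62.3 142.1] rot [ 1.798e+02  1.000e-01 -1.130e+01] w 38.5 F [-0.5 -1.2 -0.8]
tool shift m [ 0.0008 -0.0299  0.062 ] turn fr [ 0.006  0.004 -0.114] minrows 1.7 q7 -91 q [-19.  19.  27.  95.  -9.  68. -91.]
```

Request:
servo_tool --moves "0 -0.009 0.01 0 0 -0.028 1;0 -0.01 0.01 0 0 -0.028 1;0 -0.01 0.012 0 0 -0.028 1;0 0 0.015 0 0 -0.028 1;0 0 0.01 0 0 0 1;0 0 0 0 0 0 1"

```text
time_s: 27.97
tool_pos: [0.6158, -0.0268, 0.0768]
tool_rot: [180.0, 0.5, -7.5]
force: [0.0, 0.5, -0.1]
grip_width: 0.0387
```

```bash
python3 - <<'E'
from h import *
go(620.6,-33.3,50,[180,0,-8])
E
```

```text
t 27.97 pos [615.8 -26.8  76.8] rot [180.    0.5  -7.5] w 38.7 F [ 0.   0.5 -0.1]
tool shift m [0.0059 0.0058 0.0267] turn fr [0.    0.018 0.016] minrows 0.7 q7 -89 q [-20.  23.  25.  99. -11.  62. -89.]
```

Request:
servo_tool --moves "0.003 0.003 0.005 0 0.006 0.006 1;0.002 0.002 0.008 0 0.006 0.006 1;0.001 0.001 0.008 0 0.006 0.004 1;0 0 0.004 0 0 0 1;0 0 0 0 0 0 1"

```text
time_s: 28.38
tool_pos: [0.6207, -0.0302, 0.0484]
tool_rot: [-179.9, 0.0, -7.8]
force: [-0.3, 0.8, -0.3]
grip_width: 0.0386
```

```bash
python3 - <<'E'
from h import *
go(620.6,-33.3,30.5,[180,0,-8])
E
```

```text
t 28.38 pos [620.7 -30.2  48.4] rot [-179.9    0.    -7.8] w 38.6 F [-0.3  0.8 -0.3]
tool shift m [0.0003 0.0031 0.0179] turn fr [-0.002  0.001  0.008] minrows 0.4 q7 -88 q [-19.  25.  24.  99. -12.  58. -88.]
```

Request:
servo_tool --moves "0 0.002 0.005 0 0 0.004 1;0 0.001 0.005 0 0 0.004 1;0 0 0.005 0 0 0 1;0 0 0.002 0 0 0 1;0 0 0 0 0 0 1"

```text
time_s: 28.8
tool_pos: [0.621, -0.0348, 0.0306]
tool_rot: [-179.9, -0.1, -8.1]
force: [0.0, 0.1, -0.9]
grip_width: 0.0387
```

```bash
python3 - <<'E'
from h import *
go(620.6,-33.3,30.5,[180,0,-8])
E
```

```text
t 28.8 pos [621.  -34.8  30.6] rot [-1.799e+02 -1.000e-01 -8.100e+00] w 38.7 F [ 0.   0.1 -0.9]
tool shift m [-0.0006 -0.0014  0.0001] turn fr [-0.002 -0.003 -0.005] minrows 0.0 q7 -88 q [-19.  26.  24. 100. -13.  56. -88.]
```

Request:
servo_tool --moves "0 0 0.0005 0 0 0 1;0 0 0 0 0 0 0;0 0 0 0 0 0 -0.1;0 0 0 0 0 0 -0.1;0 0 0 0 0 0 -0.1;0 0 -0.01 0 0 0 -0.1;0 0 -0.02 0 0 0 -0.1;0 0 -0.03 0 0 0 -0.1;0 0 -0.03 0 0 0 -0.1;0 0 -0.03 0 0 0 -0.1;-0.025 0 -0.03 0 0 0 -0.4;-0.035 -0.01 0 0 0 0 -0.4;-0.035 -0.02 0 0 0 0 -0.4;-0.03 -0.03 0 0 0 0 -0.4;0 -0.03 0 0 0 0 -0.4;0 -0.03 0 0 0 0 -0.4;0 0 0 0 0 0 -0.4"

```text
time_s: 30.22
tool_pos: [0.5116, 0.1022, 0.1982]
tool_rot: [-179.7, -0.8, -8.7]
force: [-0.4, 1.1, -0.6]
grip_width: 0.0609
```

```bash
python3 - <<'E'
from h import *
go(608.8,353.7,120,[180,0,4])
t=cam("top");s=cam("side","s14f")
crop(s,"s14",180,320,100,240,5);crop(t,"t14",100,420,100,320,2.4)
for c in(t,s):
  P=cloud(c);m=(P[...,0]>.5)&(P[...,0]<.7)&(P[...,1]>-.13)&(P[...,1]<.08);rects(P,m,.0235,.034,30);print()
E
```

```text
t 30.22 pos [511.6 102.2 198.2] rot [-179.7   -0.8   -8.7] w 60.9 F [-0.4  1.1 -0.6]
tool shift m [ 0.057  -0.2628  0.0806] turn fr [-0.009 -0.028 -0.443] minrows 6.7 q7 -112 q [ -33.    3.   20.  105.   -1.   71. -112.]
px [248. 166.] n 298 c [630.   34.7] size [39.  55.9] ang 81.6 z med 0.0278
px [274. 170.] n 289 c [619.1 -33.6] size [38.4 55.6] ang 82.5 z med 0.0283
px [276. 187.] n 393 c [575.3 -26. ] size [211.   15.4] ang 81.8 z med 0.029

px [230. 196.] n 72 c [660.2 -35.3] size [187.1   2.8] ang 81.8 z med 0.0285
px [255. 206.] n 222 c [577.2  -1.2] size [164.1  16.2] ang 82.0 z med 0.0308
px [245. 197.] n 164 c [617.9 -32.9] size [41.  54.6] ang 81.3 z med 0.0299
px [235. 211.] n 189 c [628.5  35.4] size [40.7 56.2] ang 80.5 z med 0.0296
```

View pics/s14.png

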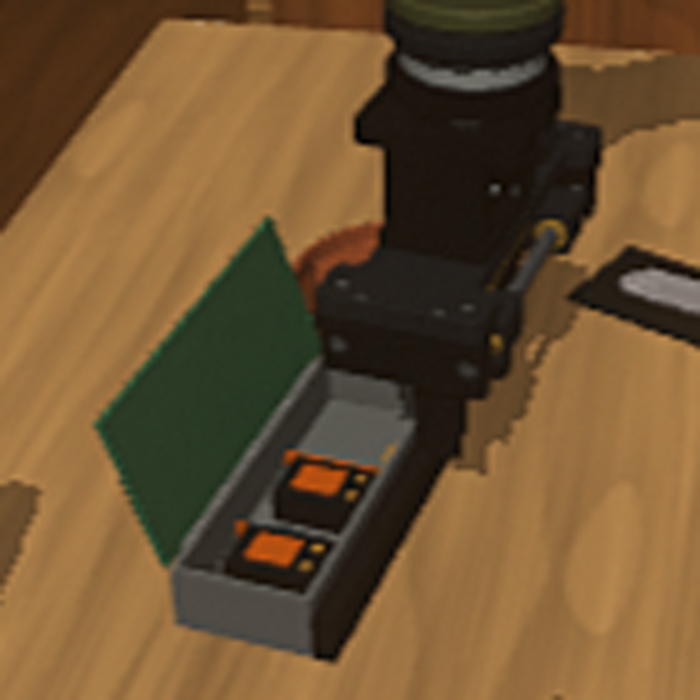

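View pics/t14.png

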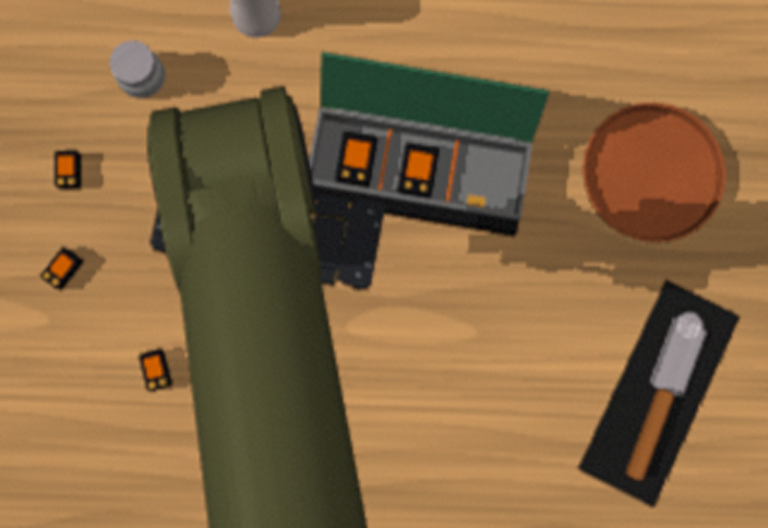

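```bash
python3 - <<'E'
from h import *
go(725,-47,200,[180,0,-8])
P=cloud(cam("side"));s=cam("side")
hsv=cv2.cvtColor(s["img"],cv2.COLOR_RGB2HSV)
m=(hsv[...,0]>55)&(hsv[...,0]<80)&(hsv[...,1]>100)&(P[...,0]>.6)&(P[...,0]<.8)&(P[...,2]>.04)
Q=P[m];c=np.array([.6236,-.0337]);a=np.radians(-8)
X=(Q[:,:2]-c)@np.array([np.cos(a),np.sin(a)])-.042;Z=Q[:,2]-.042
print(len(Q),"theta",np.median(np.arctan2(Z,-X)[Z>.04]),Z.max(),X.max())
E
```

```text
t 30.32 pos [512.4  96.2 198.1] rot [-179.9   -0.8   -9. ] w 60.7 F [ 0.5 -0.2  0.8]
tool shift m [0.2324 0.1081 0.0011] turn fr [-0.004 -0.028 -0.035] minrows 6.1 q7 -112 q [ -33.    3.   20.  105.   -1.   71. -112.]
66 theta 1.894689522877163 0.09493619475487283 0.033085041795627886
```

Request:
servo_tool --moves "0.02 0.009 -0.002 0 -0.003 -0.004 1;0.024 0.011 -0.002 0 -0.003 -0.004 1;0.024 0.011 -0.002 0 -0.003 -0.004 1;0.024 0.011 -0.002 0 -0.003 -0.004 1;0.024 0.011 -0.002 0 -0.003 -0.004 1;0.024 0.011 0 0 -0.003 -0.004 1;0.024 0.011 0 0 -0.003 -0.004 1;0.024 0.011 0 0 -0.003 -0.004 1;0.024 0.011 0 0 -0.003 -0.004 1;0.024 0.011 0 0 0 0 1;0 0 0 0 0 0 1" --squeeze 20

```text
time_s: 31.33
tool_pos: [0.735, -0.0781, 0.2078]
tool_rot: [179.5, 0.2, -9.4]
force: [-1.2, -1.2, 0.3]
grip_width: 0.0018
```

```bash
python3 - <<'E'
from h import *
go(729.5,-48.6,112,[180,0,-8])
E
```

```text
t 31.33 pos [735.  -78.1 207.8] rot [179.5   0.2  -9.4] w 1.8 F [-1.2 -1.2  0.3]
tool shift m [-0.0099 -0.0291  0.0955] turn fr [ 0.019  0.007 -0.048] minrows 2.4 q7 -87 q [-13.  32.  27.  71. -13.  81. -87.]
```

Request:
servo_tool --moves "0 -0.005 0.01 0.003 0 -0.008 1;0 -0.005 0.018 0.003 0 -0.008 1;0 -0.005 0.018 0.003 0 -0.008 1;0 -0.005 0.018 0.003 0 -0.008 1;0 -0.005 0.018 0.003 0 -0.008 1;0 -0.003 0.01 0 0 -0.008 1;0 0 0 0 0 0 1"

```text
time_s: 31.92
tool_pos: [0.7345, -0.0569, 0.1088]
tool_rot: [179.7, 0.4, -8.6]
force: [0.1, 0.9, -0.5]
grip_width: 0.0004
```

```bash
python3 - <<'E'
from h import *
go(729.5,-48.6,112,[180,0,-8])
crop(cam("side"),"s15",160,320,60,220,4)
E
```

```text
t 31.92 pos [734.5 -56.9 108.8] rot [179.7   0.4  -8.6] w 0.4 F [ 0.1  0.9 -0.5]
tool shift m [-0.0062 -0.0074 -0.0032] turn fr [ 0.01   0.015 -0.02 ] minrows 0.2 q7 -87 q [-14.  35.  25.  77. -15.  71. -87.]
```

View pics/s15.png

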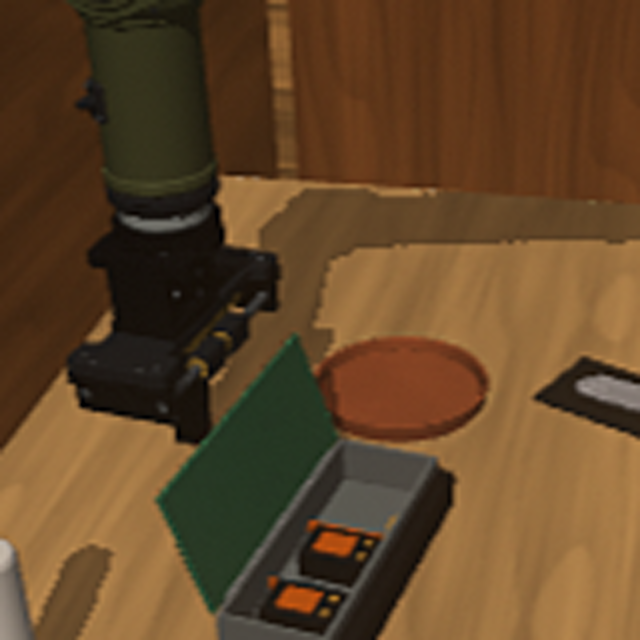

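Request:
servo_tool --moves "-0.01 0 0 0.003 0.003 -0.004 1;-0.01 0 0 0.003 0.003 -0.004 1;-0.01 0 0 0.003 0.003 -0.004 1;-0.01 0 0 0 0.003 -0.004 1;-0.01 0 0 0 0 0 1;-0.01 0 0 0 0 0 1;-0.01 0 0 0 0 0 1;-0.01 0 0 0 0 0 1;-0.01 0 0 0 0 0 1;-0.008 0 0 0 0 0 1;0 0 0 0 0 0 1"

```text
time_s: 32.88
tool_pos: [0.6443, -0.0464, 0.127]
tool_rot: [-179.8, -2.1, -8.3]
force: [0.8, -0.3, 0.1]
grip_width: 0.0005
```

```bash
python3 - <<'E'
from h import *
go(729.5,-48.6,112,[180,0,-8])
o=env.get_obs()["tool_pos"]*1000
print("X",(o[0]-623.6)*.99-(o[1]+33.7)*.139-42,"tipz-42",o[2]-53)
crop(cam("side"),"s16",160,320,60,220,4)
E
```

```text
t 32.88 pos [644.3 -46.4 127. ] rot [-179.8   -2.1   -8.3] w 0.5 F [ 0.8 -0.3  0.1]
tool shift m [ 0.084  -0.0101  0.0181] turn fr [-0.006 -0.072 -0.01 ] minrows 2.1 q7 -89 q [-19.  22.  26.  94. -10.  65. -89.]
X -19.730320232317474 tipz-42 74.02216889802534
```

View pics/s16.png

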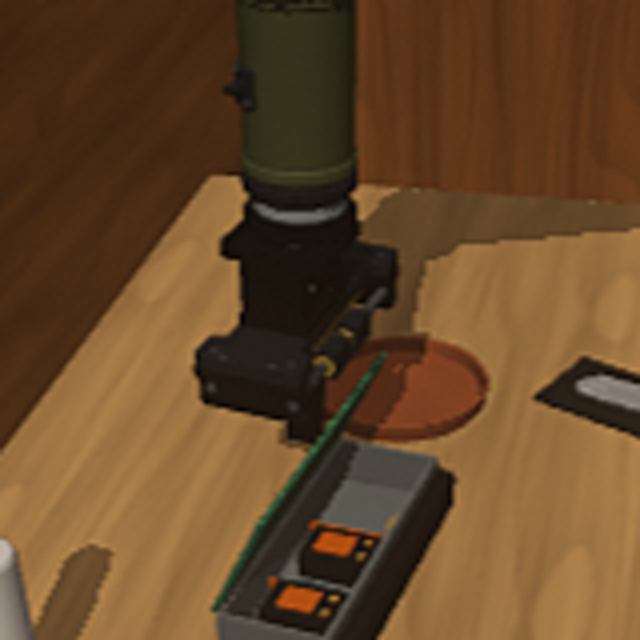

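Request:
servo_tool --moves "-0.006 0 0.006 0 -0.012 0 1;-0.006 0 0.007 0 -0.012 0 1;-0.006 0 0.007 0 -0.012 0 1;-0.005 0 0.007 0 -0.012 0 1;-0.005 0 0.007 0 -0.012 0 1;0 0 0 0 0 0 1"

```text
time_s: 33.43
tool_pos: [0.6176, -0.0428, 0.0908]
tool_rot: [-179.8, -0.4, -8.3]
force: [1.1, -0.2, -0.3]
grip_width: 0.0003
```

```bash
python3 - <<'E'
from h import *
go(729.5,-48.6,112,[180,0,-8])
o=env.get_obs()["tool_pos"]*1000
print("X",(o[0]-623.6)*.99-(o[1]+33.7)*.139-42,"tipz-42",o[2]-53)
E
```

```text
t 33.43 pos [617.6 -42.8  90.8] rot [-179.8   -0.4   -8.3] w 0.3 F [ 1.1 -0.2 -0.3]
tool shift m [ 0.1117 -0.0105 -0.0204] turn fr [-0.006 -0.014 -0.011] minrows 2.7 q7 -89 q [-20.  22.  26.  98. -11.  62. -89.]
X -46.68937392639053 tipz-42 37.764565058308065
```

Request:
servo_tool --moves "-0.003 0 0.006 0 0 0 1;-0.003 0 0.006 0 0 0 1;-0.003 0 0.006 0 0 0 1;-0.002 0 0.006 0 0 0 1;0 0 0.005 0 0 0 1;0 0 0.003 0 0 0 1;0 0 0 0 0 0 1"

```text
time_s: 34.02
tool_pos: [0.6063, -0.0412, 0.0593]
tool_rot: [-179.8, -0.4, -8.3]
force: [0.1, -0.5, -0.4]
grip_width: 0.0006
```

```bash
python3 - <<'E'
from h import *
go(729.5,-48.6,112,[180,0,-8])
o=env.get_obs()["tool_pos"]*1000
print("X",(o[0]-623.6)*.99-(o[1]+33.7)*.139-42,"tipz-42",o[2]-53)
crop(cam("side"),"s17",160,320,60,240,4)
E
```

```text
t 34.02 pos [606.3 -41.2  59.3] rot [-179.8   -0.4   -8.3] w 0.6 F [ 0.1 -0.5 -0.4]
tool shift m [ 0.1233 -0.0107 -0.0519] turn fr [-0.008 -0.013 -0.011] minrows 3.2 q7 -88 q [-20.  22.  26. 101. -11.  58. -88.]
X -58.07423549777336 tipz-42 6.276902451681636
```

View pics/s17.png

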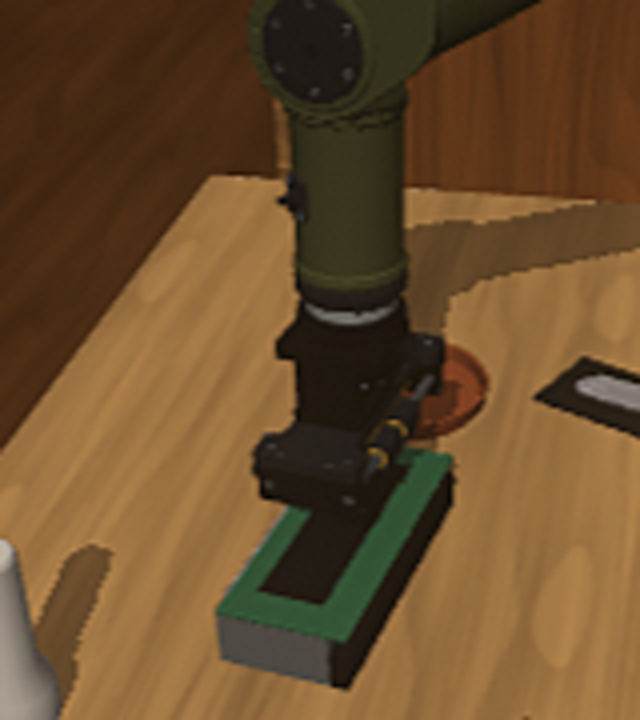

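Request:
servo_tool --moves "0 0 0.002 0 0 0 1;0 0 0.002 0 0 0 1;0 0 0.002 0 0 0 1"

```text
time_s: 34.32
tool_pos: [0.6067, -0.0413, 0.0583]
tool_rot: [-179.6, -0.3, -8.3]
force: [-6.1, 0.2, 18.3]
grip_width: 0.0002
```

Shut with 18 N. Lift off and head for the small packs.

Request:
servo_tool --moves "0 0 -0.005 0 0 0 1;0 0 -0.015 0 0 0 1;0 0 -0.03 0 0 0 1;0 0 -0.03 0 0 0 1;0 0 -0.03 0 0 0 0;0 0 -0.02 0 0 0 -0.4;-0.01 -0.03 0 0 0 0 -0.4;-0.01 -0.035 0 0 0 -0.02 -0.4;0 -0.035 0 0 0 -0.05 -0.4;0 -0.035 0 0 0 -0.05 -0.4;0 -0.035 0 0 0 -0.05 -0.4;0 -0.035 0 0 0 -0.05 -0.4;0 -0.035 0 0 0 -0.05 -0.4;0 0 0 0 0 0 -0.4"

```text
time_s: 35.48
tool_pos: [0.6077, 0.2051, 0.1859]
tool_rot: [-179.8, 0.2, -0.9]
force: [-0.7, 2.1, -0.7]
grip_width: 0.0574
```

```bash
python3 - <<'E'
from h import *
go(608.8,353.7,80,[180,0,4])
t=cam("top","t18");s=cam("side","s18")
for c in(t,s):
  P=cloud(c)
  m=(P[...,2]<.022)&(P[...,1]>.1);rects(P,m&(P[...,1]>.1)&(P[...,0]>.25)&(P[...,0]<.7),.015,.16,60)
P=cloud(t);m=(P[...,0]>.5)&(P[...,0]<.7)&(P[...,1]>-.16)&(P[...,1]<.1)&(P[...,2]>.035)&(P[...,2]<.09);rects(P,m,.035,.09)
Q=P[m];A=np.c_[Q[:,:2],np.ones(len(Q))];k=np.linalg.lstsq(A,Q[:,2],rcond=None)[0];print("slope",k)
E
```

```text
t 35.48 pos [607.7 205.1 185.9] rot [-179.8    0.2   -0.9] w 57.4 F [-0.7  2.1 -0.7]
tool shift m [-0.0007 -0.1481  0.1065] turn fr [-0.009  0.007 -0.17 ] minrows 4.4 q7 -107 q [ -36.   19.   19.   89.   -7.   73. -107.]
px [312. 282.] n 155 c [391.8 244.8] size [42.3 27.8] ang 19.3 z med 0.0201
px [208. 306.] n 184 c [608.8 355. ] size [41.5 27.2] ang 4.3 z med 0.0198
px [258. 314.] n 194 c [498.2 352.5] size [26.5 42.1] ang 54.7 z med 0.0201
px [274. 170.] n 3441 c [618.2 -32.7] size [236.4 102. ] ang 81.9 z med 0.0463
slope [ 0.00060992 -0.0005724   0.04588894]
```

View pics/s18.png

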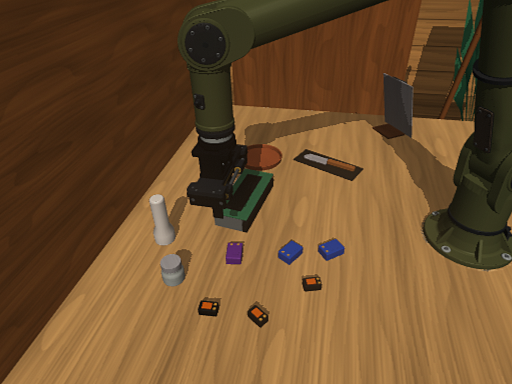

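Request:
servo_tool --moves "0 -0.025 0.004 -0.001 0 -0.03 -0.4;0 -0.025 0.01 -0.001 0 -0.03 -0.4;0 -0.025 0.015 -0.001 0 -0.03 -0.4;0 -0.025 0.018 -0.001 0 -0.03 -0.4;0 -0.025 0.018 -0.001 0 -0.03 -0.4;0 -0.023 0.018 0 0 -0.02 -0.4;0 0 0.015 0 0 0 -0.4;0 0 0 0 0 0 -0.4"

```text
time_s: 36.25
tool_pos: [0.6118, 0.3374, 0.0785]
tool_rot: [179.3, 0.1, 2.7]
force: [-0.7, -1.3, 0.0]
grip_width: 0.061
```

```bash
python3 - <<'E'
from h import *
go(608.8,353.7,17.5,[180,0,4])
E
```

```text
t 36.25 pos [611.8 337.4  78.5] rot [1.793e+02 1.000e-01 2.700e+00] w 61.0 F [-0.7 -1.3  0. ]
tool shift m [-0.0021 -0.0172  0.0608] turn fr [ 0.025  0.005 -0.047] minrows 1.5 q7 -113 q [ -42.   31.   15.   85.   -8.   65. -113.]
```

Request:
servo_tool --moves "-0.001 -0.008 0.008 0.008 0 -0.014 -0.4;-0.001 -0.008 0.01 0.008 0 -0.014 -0.4;0 -0.002 0.012 0.006 0 -0.012 -0.4;0 0 0.012 0 0 0 -0.4;0 0 0 0 0 0 -0.4"

```text
time_s: 36.67
tool_pos: [0.6102, 0.3533, 0.0328]
tool_rot: [179.9, 0.1, 3.6]
force: [-1.1, -0.7, -1.2]
grip_width: 0.0612
```

```bash
python3 - <<'E'
from h import *
go(608.8,353.7,17.5,[180,0,4])
E
```

```text
t 36.67 pos [610.2 353.3  32.8] rot [1.799e+02 1.000e-01 3.600e+00] w 61.2 F [-1.1 -0.7 -1.2]
tool shift m [-0.0013 -0.0005  0.0153] turn fr [ 0.004  0.003 -0.012] minrows 0.4 q7 -113 q [ -42.   34.   14.   86.   -9.   61. -113.]
```

Request:
servo_tool --moves "0 0 0.006 0.002 0 -0.005 -0.4;0 0 0.006 0.001 0 -0.004 -0.4;0 0 0.003 0 0 0 -0.4;0 0 0 0 0 0 1;0 0 0 0 0 0 1;0 0 0 0 0 0 1;0 0 0 0 0 0 1;0 0 0 0 0 0 1;0 0 0 0 0 0 1;0 0 0 0 0 0 1" --squeeze 30

```text
time_s: 37.5
tool_pos: [0.613, 0.3514, 0.019]
tool_rot: [-180.0, -0.2, 3.7]
force: [-0.1, 0.1, 0.3]
grip_width: 0.0254
```

Request:
servo_tool --moves "0 0 -0.01 0 0 0 1;0 0 -0.025 0 0 0 1;0 0 -0.03 0 0 0 1;0 0 -0.03 0 0 0 1;0 0 -0.03 0 0 0 1;0 0 0 0 0 0 1"

```text
time_s: 38.0
tool_pos: [0.6107, 0.3503, 0.1491]
tool_rot: [179.8, 0.1, 3.7]
force: [2.0, 0.5, 1.6]
grip_width: 0.0258
```

```bash
python3 - <<'E'
from h import *
go(626,-265,120,[180,0,-8])
E
```

```text
t 38.0 pos [610.7 350.3 149.1] rot [1.798e+02 1.000e-01 3.700e+00] w 25.8 F [2.  0.5 1.6]
tool shift m [-0.0246  0.6149  0.0309] turn fr [0.006 0.004 0.409] minrows 14.8 q7 -114 q [ -43.   28.   15.   81.   -7.   72. -114.]
```

Request:
servo_tool --moves "0 0.02 0 0 0 0.006 1;0 0.03 0 0 0 0.006 1;0 0.031 0 0 0 0.006 1;0 0.031 0 0 0 0.006 1;0 0.031 0 0 0 0.006 1;0 0.031 0 0 0 0.006 1;0 0.031 0 0 0 0.006 1;0 0.031 0 0 0 0.006 1;0 0.031 0 0 0 0.006 1;0 0.031 0 0 0 0.006 1;0 0.031 0 0 0 0.006 1;0 0.031 0 0 0 0.006 1;0 0.031 0 0 0 0.006 1;0 0.031 0 0 0 0.006 1;0 0.031 0 0 0 0.006 1;0 0.031 0 0 0 0.006 1;0 0.031 0 0 0 0.006 1;0 0.031 0 0 0 0.006 1;0 0.03 0 0 0 0.006 1;0 0 0 0 0 0 1"

```text
time_s: 39.67
tool_pos: [0.6217, -0.2624, 0.1506]
tool_rot: [179.9, 0.2, 0.1]
force: [-1.4, -2.4, -0.2]
grip_width: 0.0258
```

```bash
python3 - <<'E'
from h import *
go(630,-271,60,[180,0,0])
crop(cam("side"),"s19",180,340,60,200,4)
t=cam("top");P=cloud(t);rects(P,(P[...,0]>.5)&(P[...,1]<-.18)&(P[...,2]<.03),.012,.03,40)
E
```

```text
t 39.67 pos [ 621.7 -262.4  150.6] rot [1.799e+02 2.000e-01 1.000e-01] w 25.8 F [-1.4 -2.4 -0.2]
tool shift m [0.0087 0.0085 0.0906] turn fr [0.002 0.008 0.005] minrows 2.2 q7 -60 q [ -1.  26.  29.  86. -13.  72. -60.]
```

View pics/s19.png

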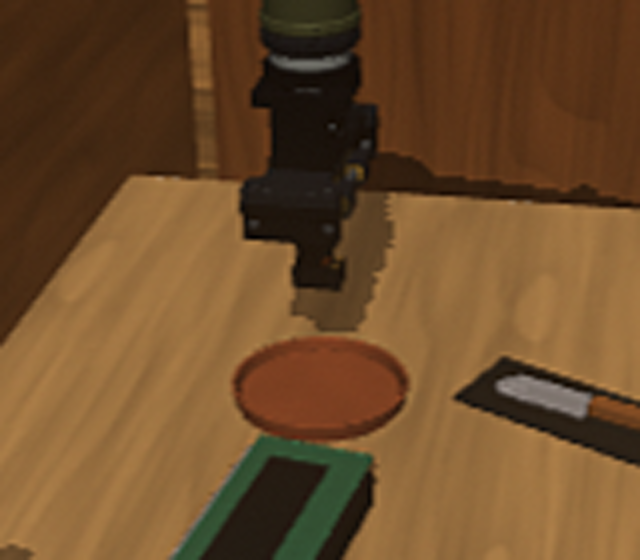

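Request:
servo_tool --moves "0.003 0.003 0.015 0 0.002 0 1;0.003 0.003 0.018 0 0.002 0 1;0.002 0.002 0.018 0 0.002 0 1;0 0 0.018 0 0 0 1;0 0 0.018 0 0 0 1;0 0 0 0 0 0 1"

```text
time_s: 40.27
tool_pos: [0.6342, -0.252, 0.0556]
tool_rot: [-179.3, -0.1, 1.2]
force: [-0.9, 0.4, -1.6]
grip_width: 0.0253
```

```bash
python3 - <<'E'
from h import *
go(630,-271,25,[180,0,0])
E
```

```text
t 40.27 pos [ 634.2 -252.    55.6] rot [-1.793e+02 -1.000e-01  1.200e+00] w 25.3 F [-0.9  0.4 -1.6]
tool shift m [-0.0046  0.0192  0.0303] turn fr [-0.023 -0.002  0.042] minrows 0.9 q7 -58 q [  0.  32.  27.  89. -16.  63. -58.]
```

Request:
servo_tool --moves "-0.001 0.008 0 -0.008 0 0.014 1;-0.001 0.008 0.004 -0.008 0 0.014 1;-0.001 0.003 0.006 -0.006 0 0.012 1;0 0 0.006 0 0 0 1;0 0 0 0 0 0 1"

```text
time_s: 40.68
tool_pos: [0.6329, -0.2689, 0.0383]
tool_rot: [-180.0, -0.1, 0.3]
force: [-0.7, 0.6, -0.9]
grip_width: 0.0257
```

```bash
python3 - <<'E'
from h import *
go(630,-271,25,[180,0,0])
E
```

```text
t 40.68 pos [ 632.9 -268.9   38.3] rot [-1.8e+02 -1.0e-01  3.0e-01] w 25.7 F [-0.7  0.6 -0.9]
tool shift m [-0.0029  0.0021  0.0133] turn fr [-0.002 -0.004  0.009] minrows 0.3 q7 -58 q [  1.  33.  27.  90. -16.  61. -58.]
```

Request:
servo_tool --moves "-0.002 0.001 0.005 0 0 0.004 1;-0.001 0.001 0.004 0 0 0 1;0 0 0.003 0 0 0 1;0 0 0 0 0 0 1"

```text
time_s: 41.02
tool_pos: [0.6304, -0.2719, 0.0267]
tool_rot: [-180.0, -0.3, 0.1]
force: [-0.4, -0.2, -1.5]
grip_width: 0.0257
```

Request:
servo_tool --moves "0 0 0.0015 0 0 0 1;0 0 0 0 0 0 1;0 0 0 0 0 0 0.3;0 0 0 0 0 0 0.15;0 0 0 0 0 0 0.15;0 0 0 0 0 0 0.15;0 0 -0.01 0 0 0 0.15;0 0 -0.02 0 0 0 0.15;0 0 -0.03 0 0 0 0.15;0 0 -0.03 0 0 0 -0.4;0 0 -0.03 0 0 0 -0.4;0 -0.02 -0.02 0 0 0 -0.4;0 -0.03 0 0 0 0 -0.4;0 -0.035 0 0 0 -0.03 -0.4;0 -0.035 0 0 0 -0.03 -0.4;0 -0.035 0 0 0 -0.03 -0.4;0 -0.035 0 0 0 -0.03 -0.4;-0.01 -0.035 0 0 0 -0.03 -0.4;-0.01 -0.035 0 0 0 -0.03 -0.4"

```text
time_s: 42.6
tool_pos: [0.6046, -0.0192, 0.1844]
tool_rot: [179.3, -1.1, 4.2]
force: [0.2, 0.5, -0.4]
grip_width: 0.061
```

```bash
python3 - <<'E'
from h import *
go(393,244,120,[180,0,18])
t=cam("top");s=cam("side")
crop(s,"s20",180,380,100,300,3.5);crop(t,"t20",300,430,120,320,3)
for c in(t,s):
  P=cloud(c)
  rects(P,(P[...,0]>.54)&(P[...,0]<.7)&(P[...,1]<-.22)&(P[...,1]>-.37),.020,.04,20)
  m=(P[...,2]<.022);rects(P,m&(P[...,1]>.2)&(P[...,0]>.25)&(P[...,0]<.56),.015,.16,60)
E
```

```text
t 42.6 pos [604.6 -19.2 184.4] rot [179.3  -1.1   4.2] w 61.0 F [ 0.2  0.5 -0.4]
tool shift m [-0.1931 -0.2786  0.0574] turn fr [ 0.028 -0.037 -0.483] minrows 8.2 q7 -82 q [-21.  14.  24.  96.  -5.  70. -82.]
px [363. 170.] n 143 c [ 627.3 -271.3] size [42.6 25.3] ang 0.0 z med 0.0241
px [125. 212.] n 138 c [499.8 351.7] size [25.5 41.5] ang 56.6 z med 0.0187
px [164. 254.] n 128 c [393.2 243.1] size [41.6 25.8] ang 17.5 z med 0.0184
px [258. 157.] n 61 c [ 626.6 -269.5] size [42.3 28.9] ang 0.8 z med 0.0258
px [312. 282.] n 154 c [392.  244.4] size [42.  28.1] ang 17.4 z med 0.0199
px [258. 314.] n 198 c [498.5 352.1] size [26.2 41.5] ang 55.4 z med 0.0202
```

View pics/t20.png

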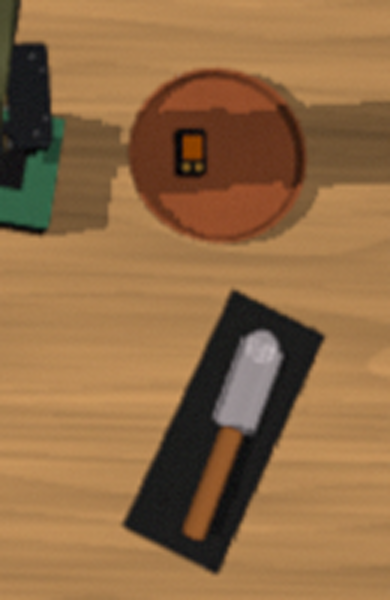

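Request:
servo_tool --moves "-0.016 -0.023 0 0.002 -0.003 -0.04 -0.4;-0.0155 -0.023 0 0.002 -0.003 -0.04 -0.4;-0.015 -0.0235 0 0.002 -0.003 -0.04 -0.4;-0.0145 -0.024 0 0.002 -0.003 -0.04 -0.4;-0.014 -0.024 0 0.002 -0.003 -0.04 -0.4;-0.0135 -0.0245 0 0.002 -0.003 -0.04 -0.4;-0.013 -0.025 0.002 0.002 -0.003 -0.04 -0.4;-0.0125 -0.025 0.01 0.002 -0.003 -0.04 -0.4;-0.012 -0.0255 0.01 0.002 -0.003 -0.04 -0.4;-0.0115 -0.0255 0.01 0.002 -0.003 -0.04 -0.4;-0.011 -0.026 0.01 0.002 -0.003 -0.04 -0.4;-0.0105 -0.022 0.01 0.002 0 -0.04 -0.4;0 0 0 0 0 0 -0.4"

```text
time_s: 43.78
tool_pos: [0.3888, 0.2497, 0.1395]
tool_rot: [-179.8, -1.3, 18.7]
force: [-0.0, -0.9, -0.5]
grip_width: 0.0607
```

```bash
python3 - <<'E'
from h import *
go(392.6,243.7,60,[180,0,17.7])
E
```

```text
t 43.78 pos [388.8 249.7 139.5] rot [-179.8   -1.3   18.7] w 60.7 F [-0.  -0.9 -0.5]
tool shift m [-0.0001  0.0071  0.0795] turn fr [-0.006 -0.045  0.033] minrows 1.9 q7 -108 q [ -42.   -1.    6.  117.    0.   63. -108.]
```

Request:
servo_tool --moves "0 0.002 0.012 -0.001 -0.011 0.008 -0.4;0 0.002 0.015 -0.001 -0.011 0.008 -0.4;0 0.002 0.015 -0.001 -0.011 0.008 -0.4;0 0.001 0.015 -0.001 -0.01 0.008 -0.4;0 0 0.015 0 0 0 -0.4;0 0 0 0 0 0 -0.4"

```text
time_s: 44.28
tool_pos: [0.3983, 0.2396, 0.0671]
tool_rot: [-179.9, -0.5, 17.3]
force: [-0.3, -0.3, -0.2]
grip_width: 0.0609
```

```bash
python3 - <<'E'
from h import *
go(392.6,243.7,20,[180,0,17.7])
E
```

```text
t 44.28 pos [398.3 239.6  67.1] rot [-179.9   -0.5   17.3] w 60.9 F [-0.3 -0.3 -0.2]
tool shift m [-0.0046 -0.0056  0.0471] turn fr [-0.002 -0.016 -0.016] minrows 1.1 q7 -107 q [ -41.    5.    7.  120.   -1.   55. -107.]
```

Request:
servo_tool --moves "-0.002 -0.002 0.01 0 -0.006 -0.005 -0.4;-0.002 -0.002 0.012 0 -0.006 -0.005 -0.4;-0.001 -0.001 0.012 0 -0.004 -0.005 -0.4;0 0 0.007 0 0 0 -0.4;0 0 0 0 0 0 -0.4"

```text
time_s: 44.7
tool_pos: [0.3954, 0.241, 0.0243]
tool_rot: [-180.0, -0.1, 17.3]
force: [0.0, 0.2, 0.2]
grip_width: 0.061
```

```bash
python3 - <<'E'
from h import *
go(392.6,243.7,20,[180,0,17.7])
E
```

```text
t 44.7 pos [395.4 241.   24.3] rot [-1.80e+02 -1.00e-01  1.73e+01] w 61.0 F [0.  0.2 0.2]
tool shift m [-0.0019 -0.0034  0.0043] turn fr [-0.002 -0.005 -0.013] minrows 0.1 q7 -106 q [ -41.    8.    7.  122.   -1.   50. -106.]
```

Request:
servo_tool --moves "-0.001 -0.002 0.003 0 0 -0.005 -0.4;-0.001 -0.001 0.002 0 0 -0.005 -0.4;0 0 0 0 0 0 1;0 0 0 0 0 0 1;0 0 0 0 0 0 1;0 0 0 0 0 0 1;0 0 0 0 0 0 1;0 0 0 0 0 0 1;0 0 0 0 0 0 1"

```text
time_s: 45.45
tool_pos: [0.3941, 0.2448, 0.0212]
tool_rot: [-179.9, -0.4, 17.7]
force: [1.1, 0.5, -0.6]
grip_width: 0.0259
```

Request:
servo_tool --moves "0 0 -0.01 0 0 0 1;0 0 -0.025 0 0 0 1;0 0 -0.03 0 0 0 1;0 0 -0.03 0 0 0 1;0 0 -0.03 0 0 0 1;0 0 0 0 0 0 1"

```text
time_s: 45.95
tool_pos: [0.3914, 0.2424, 0.1524]
tool_rot: [180.0, -0.1, 17.6]
force: [1.4, 0.8, -0.1]
grip_width: 0.0258
```

```bash
python3 - <<'E'
from h import *
go(601,-321,130,[180,0,0])
E
```

```text
t 45.95 pos [391.4 242.4 152.4] rot [ 1.80e+02 -1.00e-01  1.76e+01] w 25.8 F [ 1.4  0.8 -0.1]
tool shift m [0.0292 0.6004 0.0224] turn fr [-0.    -0.002  0.615] minrows 14.4 q7 -108 q [ -42.   -2.    7.  115.    0.   66. -108.]
```

Request:
servo_tool --moves "0.001 0.022 0 0 0 0.031 1;0.002 0.03 0 0 0 0.031 1;0.0025 0.03 0 0 0 0.031 1;0.003 0.03 0 0 0 0.031 1;0.0035 0.03 0 0 0 0.031 1;0.004 0.03 0 0 0 0.031 1;0.0045 0.03 0 0 0 0.031 1;0.005 0.03 0 0 0 0.031 1;0.0055 0.03 0 0 0 0.031 1;0.006 0.03 0 0 0 0.031 1;0.0065 0.0295 0 0 0 0.031 1;0.007 0.0295 0 0 0 0.031 1;0.0075 0.0295 0 0 0 0.031 1;0.008 0.029 0 0 0 0.031 1;0.0085 0.029 0 0 0 0.031 1;0.009 0.029 0 0 0 0.031 1;0.0095 0.0285 0 0 0 0.031 1;0.01 0.0285 0 0 0 0.031 1;0.0105 0.028 0 0 0 0.031 1;0.01 0.02 0 0 0 0.031 1"

```text
time_s: 47.62
tool_pos: [0.6139, -0.3223, 0.1607]
tool_rot: [-179.2, -0.8, -0.0]
force: [-0.4, 0.2, -0.4]
grip_width: 0.0258
```

```bash
python3 - <<'E'
from h import *
go(602,-321,60,[180,0,0])
E
```

```text
t 47.62 pos [ 613.9 -322.3  160.7] rot [-179.2   -0.8   -0. ] w 25.8 F [-0.4  0.2 -0.4]
tool shift m [-1.330e-02  1.000e-04  1.006e-01] turn fr [-0.028 -0.029 -0.001] minrows 2.4 q7 -52 q [  1.  29.  36.  83. -18.  73. -52.]
```

Request:
servo_tool --moves "-0.004 0 0.015 -0.005 -0.006 0 1;-0.004 0.002 0.018 -0.005 -0.006 0 1;-0.004 0.002 0.018 -0.005 -0.006 0 1;-0.002 0.003 0.018 -0.005 -0.006 0 1;0 0.003 0.018 -0.005 0 0 1;0 0.002 0.01 0 0 0 1;0 0 0 0 0 0 1"

```text
time_s: 48.2
tool_pos: [0.6002, -0.3435, 0.061]
tool_rot: [179.7, -0.2, -0.5]
force: [-1.1, 1.0, -1.2]
grip_width: 0.0254
```

```bash
python3 - <<'E'
from h import *
go(602,-321,28,[180,0,0])
E
```

```text
t 48.2 pos [ 600.2 -343.5   61. ] rot [179.7  -0.2  -0.5] w 25.4 F [-1.1  1.  -1.2]
tool shift m [ 0.0015 -0.0226  0.0329] turn fr [ 0.009 -0.006 -0.019] minrows 1.0 q7 -49 q [  3.  34.  34.  88. -20.  64. -49.]
```

Request:
servo_tool --moves "0 -0.009 0 0.003 -0.002 -0.006 1;0 -0.009 0.004 0.003 -0.002 -0.006 1;0 -0.003 0.006 0.002 -0.002 -0.006 1;0 0 0.005 0 0 0 1;0 0 0 0 0 0 1"

```text
time_s: 48.62
tool_pos: [0.6029, -0.3188, 0.048]
tool_rot: [-180.0, -0.2, 0.2]
force: [-0.2, 0.0, -1.5]
grip_width: 0.0254
```

```bash
python3 - <<'E'
from h import *
go(602,-321,28,[180,0,0])
E
```

```text
t 48.62 pos [ 602.9 -318.8   48. ] rot [-180.    -0.2    0.2] w 25.4 F [-0.2  0.  -1.5]
tool shift m [-0.0009  0.0022  0.02  ] turn fr [-0.    -0.007  0.006] minrows 0.5 q7 -50 q [  1.  33.  34.  90. -20.  62. -50.]
```

Request:
servo_tool --moves "0 0.001 0.006 0 -0.002 0.002 1;0 0.001 0.006 0 -0.002 0.002 1;0 0 0.005 0 0 0 1;0 0 0.002 0 0 0 1;0 0 0 0 0 0 1"

```text
time_s: 49.03
tool_pos: [0.6039, -0.3212, 0.0282]
tool_rot: [180.0, -0.2, 0.1]
force: [-0.4, -0.0, 0.1]
grip_width: 0.0255
```

Request:
servo_tool --moves "-0.001 0 0.0015 0 0 0 1;0 0 0 0 0 0 1;0 0 0 0 0 0 0.3;0 0 0 0 0 0 0.15;0 0 0 0 0 0 0.15;0 0 0 0 0 0 0.15;0 0 -0.01 0 0 0 0.15;0 0 -0.02 0 0 0 0.15;0 0 -0.03 0 0 0 0.15;0 0 -0.03 0 0 0 0.15;0 0 -0.03 0 0 -0.2 0;0 0 -0.03 0 0 -0.24 -0.4;0 0 0 0 0 -0.24 -0.4;0 0 0 0 0 -0.24 -0.4;0 0 0 0 0 -0.24 -0.4;0 0 0 0 0 -0.24 -0.4;0 0 0 0 0 -0.24 -0.4;0 0 0 0 0 -0.24 -0.4;0 0 0 0 0 -0.24 -0.4;0 0 0 0 0 0 -0.4"

```text
time_s: 50.7
tool_pos: [0.6023, -0.325, 0.1994]
tool_rot: [179.0, 0.1, 63.2]
force: [0.5, 0.0, 0.1]
grip_width: 0.0612
```

```bash
python3 - <<'E'
from h import *
go(499,352,120,[180,0,145])
t=cam("top");s=cam("side")
for c in(t,s):
  P=cloud(c)
  rects(P,(P[...,0]>.54)&(P[...,0]<.7)&(P[...,1]<-.22)&(P[...,1]>-.37),.020,.04,20)
  m=(P[...,2]<.022);rects(P,m&(P[...,1]>.2)&(P[...,0]>.25)&(P[...,0]<.56),.015,.16,60)
E
```

```text
t 50.7 pos [ 602.3 -325.   199.4] rot [1.79e+02 1.00e-01 6.32e+01] w 61.2 F [0.5 0.  0.1]
tool shift m [ 0.5577 -0.3988  0.0721] turn fr [ 0.026  0.026 -2.856] minrows 16.5 q7 6 q [  7.  24.  25.  82. -10.  75.   6.]
px [363. 170.] n 146 c [ 627.6 -270.5] size [26.4 42. ] ang 89.5 z med 0.024
px [381. 179.] n 107 c [ 602.3 -318.9] size [22.1 41.8] ang 85.4 z med 0.0238
px [125. 212.] n 129 c [499.4 351.5] size [25.8 41.6] ang 56.7 z med 0.0186
px [268. 151.] n 57 c [ 600.  -318.6] size [26.7 41.6] ang 88.0 z med 0.0259
px [259. 157.] n 62 c [ 626.5 -268.1] size [42.1 25.6] ang 7.0 z med 0.0257
px [258. 314.] n 200 c [498.2 352.8] size [26.3 42.1] ang 56.2 z med 0.02
```

Request:
servo_tool --moves "0.02 -0.003 0 0.001 0 -0.11 -0.4;0.036 -0.003 0 0.001 0 -0.11 -0.4;0.036 -0.003 0 0.001 0 -0.11 -0.4;0.036 -0.003 0 0.001 0 -0.11 -0.4;0.036 -0.003 0 0.001 0 -0.11 -0.4;0.036 -0.003 0 0.001 0 -0.11 -0.4;0.036 -0.003 0 0.001 0 -0.11 -0.4;0.036 -0.003 0 0.001 0 -0.11 -0.4;0.036 -0.003 0 0 0 -0.11 -0.4;0.036 -0.003 0 0 0 -0.11 -0.4;0.036 -0.003 0 0 0 -0.11 -0.4;0.036 -0.003 0 0 0 -0.11 -0.4;0.036 -0.003 0 0 0 -0.11 -0.4;0.036 -0.003 0 0 0 -0.11 -0.4;0.035 -0.003 0 0 0 -0.11 -0.4;0.035 -0.003 0 0 0 -0.11 -0.4;0.035 -0.003 0 0 0 -0.11 -0.4;0.035 -0.003 0 0 0 -0.11 -0.4;0.035 -0.003 0 0 0 -0.11 -0.4;0.03 -0.003 0 0 0 -0.11 -0.4"

```text
time_s: 52.47
tool_pos: [0.5008, 0.3677, 0.1913]
tool_rot: [179.8, 1.0, 126.7]
force: [0.0, 0.5, -0.3]
grip_width: 0.0607
```

```bash
python3 - <<'E'
from h import *
go(499,352,80,[180,0,145.5])
E
```

```text
t 52.47 pos [500.8 367.7 191.3] rot [179.8   1.  126.7] w 60.7 F [ 0.   0.5 -0.3]
tool shift m [-0.0096 -0.0112  0.1115] turn fr [ 0.001  0.035 -0.657] minrows 2.7 q7 -3 q [-37.  16.  -2.  91.   2.  73.  -3.]
```

Request:
servo_tool --moves "-0.003 -0.003 0.015 0 0.008 -0.16 -0.4;-0.003 -0.003 0.018 0 0.008 -0.16 -0.4;-0.003 -0.003 0.018 0 0.008 -0.16 -0.4;0 -0.001 0.018 0 0.008 -0.16 -0.4;0 0 0.018 0 0 -0.01 -0.4;0 0 0.018 0 0 0 -0.4;0 0 0 0 0 0 -0.4"

```text
time_s: 53.05
tool_pos: [0.4852, 0.374, 0.0855]
tool_rot: [179.6, -0.3, 147.4]
force: [-0.0, -0.8, 0.1]
grip_width: 0.0612
```

```bash
python3 - <<'E'
from h import *
go(499,352,20,[180,0,145.5])
E
```

```text
t 53.05 pos [485.2 374.   85.5] rot [179.6  -0.3 147.4] w 61.2 F [-0.  -0.8  0.1]
tool shift m [-0.0238 -0.0116  0.0653] turn fr [ 0.016 -0.011  0.065] minrows 1.7 q7 16 q [-35.  20.  -6.  98.   2.  61.  16.]
```

Request:
servo_tool --moves "-0.008 -0.004 0.004 0.004 -0.003 0.018 -0.4;-0.008 -0.004 0.008 0.004 -0.003 0.018 -0.4;-0.006 -0.003 0.012 0.004 -0.003 0.015 -0.4;-0.002 -0.001 0.014 0.002 0 0.01 -0.4;0 0 0.01 0 0 0 -0.4;0 0 0 0 0 0 -0.4"

```text
time_s: 53.55
tool_pos: [0.5024, 0.3495, 0.0376]
tool_rot: [179.7, 0.1, 145.2]
force: [-0.5, -0.3, -0.4]
grip_width: 0.0606
```

```bash
python3 - <<'E'
from h import *
go(499,352,20,[180,0,145.5])
E
```

```text
t 53.55 pos [502.4 349.5  37.6] rot [1.797e+02 1.000e-01 1.452e+02] w 60.6 F [-0.5 -0.3 -0.4]
tool shift m [ 0.0043 -0.      0.0176] turn fr [ 0.01   0.005 -0.011] minrows 0.4 q7 16 q [-34.  23.  -4. 101.   2.  56.  16.]
```

Request:
servo_tool --moves "0.002 0 0.006 0.004 0 -0.005 -0.4;0.001 0 0.006 0.003 0 0 -0.4;0 0 0.004 0 0 0 -0.4;0 0 0 0 0 0 1;0 0 0 0 0 0 1;0 0 0 0 0 0 1;0 0 0 0 0 0 1;0 0 0 0 0 0 1;0 0 0 0 0 0 1;0 0 0 0 0 0 1"

```text
time_s: 54.38
tool_pos: [0.5012, 0.3529, 0.0223]
tool_rot: [179.7, 0.2, 145.3]
force: [0.1, 0.2, -0.5]
grip_width: 0.0258
```

Request:
servo_tool --moves "0 0 -0.01 0 0 0 1;0 0 -0.025 0 0 0 1;0 0 -0.03 0 0 0 1;0 0 -0.03 0 0 0 1;0 0 -0.03 0 0 0 1;0 0 0 0 0 0 1"

```text
time_s: 54.88
tool_pos: [0.4987, 0.3513, 0.1531]
tool_rot: [-180.0, 0.1, 145.3]
force: [0.9, 1.6, -0.1]
grip_width: 0.0256
```

```bash
python3 - <<'E'
from h import *
go(655,-321,150,[180,0,180])
E
```

```text
t 54.88 pos [498.7 351.3 153.1] rot [-1.800e+02  1.000e-01  1.453e+02] w 25.6 F [ 0.9  1.6 -0.1]
tool shift m [-0.5109 -0.464   0.0042] turn fr [-0.002  0.003 -1.21 ] minrows 16.6 q7 17 q [-34.  17.  -4.  95.   1.  69.  17.]
```

Request:
servo_tool --moves "-0.015 -0.014 0 0 0 0 1;-0.025 -0.023 0 0 0 0 1;-0.026 -0.0235 0 0 0 0 1;-0.026 -0.0235 0 0 0 0 1;-0.026 -0.0235 0 0 0 0 1;-0.026 -0.0235 0 0 0 0 1;-0.026 -0.0235 0 0 0 0 1;-0.026 -0.0235 0 0 0 0 1;-0.026 -0.0235 0 0 0 0 1;-0.026 -0.0235 0 0 0 0 1;-0.026 -0.0235 0 0 0 0 1;-0.026 -0.0235 0 0 0 0 1;-0.026 -0.0235 0 0 0 0 1;-0.026 -0.0235 0 0 0 0 1;-0.026 -0.0235 0 0 0 0 1;-0.026 -0.0235 0 0 0 0 1;-0.026 -0.0235 0 0 0 0 1;-0.026 -0.0235 0 0 0 0 1;-0.026 -0.0235 0 0 0 0 1;0 0 0 0 0 0 1"

```text
time_s: 56.55
tool_pos: [0.6571, -0.3031, 0.1631]
tool_rot: [179.0, 0.6, 146.2]
force: [-1.7, -1.1, -0.3]
grip_width: 0.0256
```

```bash
python3 - <<'E'
from h import *
go(655,-321,150,[180,0,180])
E
```

```text
t 56.55 pos [ 657.1 -303.1  163.1] rot [179.    0.6 146.2] w 25.6 F [-1.7 -1.1 -0.3]
tool shift m [-0.0081 -0.0163  0.0129] turn fr [ 0.026  0.03  -1.18 ] minrows 4.7 q7 85 q [12. 29. 16. 78. -9. 74. 85.]
```

Request:
servo_tool --moves "0 0 0 0.004 0.005 -0.2 1;0 0 0 0.004 0.005 -0.2 1;0 0 0 0.004 0.005 -0.2 1;0 0 0 0.004 0.005 -0.2 1;0 0 0 0.004 0.005 -0.2 1;0 0 0 0.004 0.005 -0.18 1;0 0 0 0 0 0 1"

```text
time_s: 57.13
tool_pos: [0.6545, -0.3082, 0.1629]
tool_rot: [-180.0, -0.2, -178.9]
force: [0.6, 0.4, -1.1]
grip_width: 0.0256
```

```bash
python3 - <<'E'
from h import *
go(655,-321,80,[180,0,180])
E
```

```text
t 57.13 pos [ 654.5 -308.2  162.9] rot [-180.    -0.2 -178.9] w 25.6 F [ 0.6  0.4 -1.1]
tool shift m [-0.0005 -0.0128  0.0829] turn fr [-0.001 -0.006  0.039] minrows 2.0 q7 117 q [ 16.  30.  10.  76.  -5.  75. 117.]
```

Request:
servo_tool --moves "0 -0.004 0.01 0 -0.002 0.012 1;0 -0.004 0.015 0 -0.002 0.012 1;0 -0.004 0.015 0 -0.002 0.012 1;0 0 0.015 0 0 0 1;0 0 0.015 0 0 0 1;0 0 0.012 0 0 0 1;0 0 0 0 0 0 1"

```text
time_s: 57.72
tool_pos: [0.6542, -0.3215, 0.0762]
tool_rot: [-179.9, 0.1, 178.9]
force: [0.1, 1.2, -0.8]
grip_width: 0.0259
```

```bash
python3 - <<'E'
from h import *
go(655,-321,40,[180,0,180])
E
```

```text
t 57.72 pos [ 654.2 -321.5   76.2] rot [-1.799e+02  1.000e-01  1.789e+02] w 25.9 F [ 0.1  1.2 -0.8]
tool shift m [-0.0007  0.0006  0.0362] turn fr [-0.002  0.005 -0.037] minrows 0.9 q7 117 q [ 17.  34.  10.  81.  -6.  66. 117.]
```

Request:
servo_tool --moves "0 0 0.009 0 0 -0.012 1;0 0 0.009 0 0 -0.012 1;0 0 0.009 0 0 -0.01 1;0 0 0.008 0 0 0 1;0 0 0 0 0 0 1"

```text
time_s: 58.13
tool_pos: [0.6547, -0.3218, 0.0385]
tool_rot: [-179.9, 0.2, 179.9]
force: [-0.4, 0.6, -1.2]
grip_width: 0.0255
```

```bash
python3 - <<'E'
from h import *
go(655,-321,28,[180,0,180])
E
```

```text
t 58.13 pos [ 654.7 -321.8   38.5] rot [-179.9    0.2  179.9] w 25.5 F [-0.4  0.6 -1.2]
tool shift m [-0.0003  0.0008  0.0105] turn fr [-0.003  0.007 -0.005] minrows 0.3 q7 118 q [ 17.  36.  10.  82.  -6.  63. 118.]
```

Request:
servo_tool --moves "0 0.001 0.005 0 0 0 1;0 0 0.004 0 0 0 1;0 0 0.0015 0 0 0 1;0 0 0 0 0 0 1;0 0 0 0 0 0 1;0 0 0 0 0 0 0.3;0 0 0 0 0 0 0.15;0 0 0 0 0 0 0.15;0 0 0 0 0 0 0.15;0 0 -0.01 0 0 0 0.15;0 0 -0.02 0 0 0 0.15;0 0 -0.03 0 0 0 0.15;0 0 -0.03 0 0 0 0.15;0 0 -0.03 0 0 0.2 0;0 0 -0.03 0 0 0.2 0;0 0 0 0 0 0.2 0;0 0.03 0 0 0 0.2 0;0 0.03 0 0 0 0.2 0;0 0.03 0 0 0 0.2 0;0 0.03 0 0 0 0.2 0"

```text
time_s: 59.8
tool_pos: [0.7064, -0.226, 0.1998]
tool_rot: [180.0, 1.1, 136.9]
force: [0.5, 0.2, -0.5]
grip_width: 0.0433
```

Request:
servo_tool --moves "-0.03 0.03 0 0 0 0.1 0;-0.03 0.03 0 0 0 0.1 0;0 0.03 0 0 0 0.1 0;0 0.03 0 0 0 0.1 0;0 0.03 0 0 0 0.1 0;0 0 0 0 0 0 0"

```text
time_s: 60.3
tool_pos: [0.8665, -0.1555, 0.2013]
tool_rot: [179.6, 0.6, 122.1]
force: [0.9, 0.3, -1.7]
grip_width: 0.0436
```

```bash
python3 - <<'E'
from h import *
go(655,-321,28,[180,0,180])
t=cam("top","t21");s=cam("side","s21")
for c in(t,s):
  P=cloud(c)
  rects(P,(P[...,0]>.54)&(P[...,0]<.72)&(P[...,1]<-.22)&(P[...,1]>-.37),.021,.05,20)
  rects(P,(P[...,0]>.25)&(P[...,0]<.54)&(P[...,1]<-.22)&(P[...,1]>-.4),.012,.05,20)
E
```

```text
t 60.3 pos [ 866.5 -155.5  201.3] rot [179.6   0.6 122.1] w 43.6 F [ 0.9  0.3 -1.7]
tool shift m [-0.0261 -0.2684  0.1716] turn fr [ 0.003  0.028 -2.022] minrows 8.1 q7 45 q [  2.  51.  18.  38. -14.  91.  45.]
px [382. 161.] n 135 c [ 654.  -319.1] size [24.9 40.4] ang 89.7 z med 0.0247
px [364. 170.] n 136 c [ 627.5 -270.9] size [41.2 26.9] ang 1.8 z med 0.0247
px [382. 180.] n 135 c [ 601.9 -320.6] size [26.4 42.1] ang 87.0 z med 0.0246
px [370. 281.] n 280 c [ 342.2 -288.6] size [18.8 99.3] ang 68.8 z med 0.0175
px [254. 149.] n 53 c [ 654.  -319.5] size [40.  35.9] ang 11.8 z med 0.0256
px [268. 150.] n 52 c [ 600.4 -320.7] size [28.3 40.1] ang 89.3 z med 0.0262
px [258. 157.] n 58 c [ 626.1 -269.6] size [29.3 41. ] ang 89.7 z med 0.0252
px [341. 164.] n 125 c [ 339.8 -286.8] size [19.1 98.1] ang 69.2 z med 0.0189
```

View pics/t21.png

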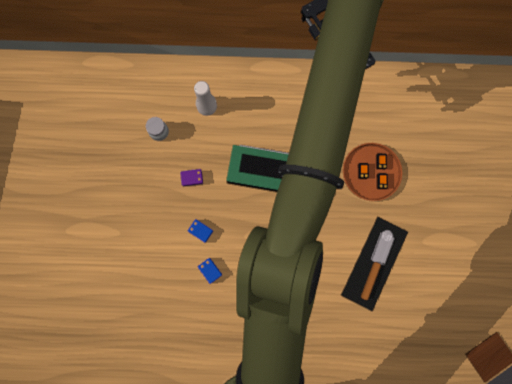

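View pics/s21.png

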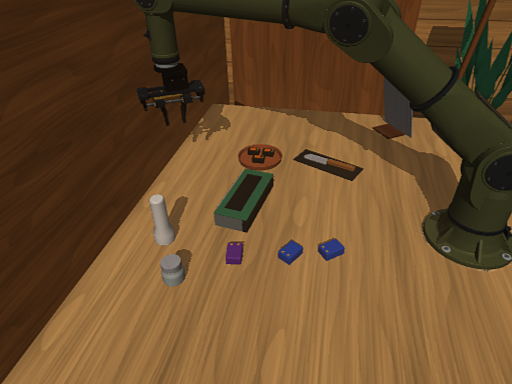

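Request:
servo_tool --moves "0 -0.02 0 0 0 0 0;0 0 0 0 0 0 0;0 0 0 0 0 0 0;0 0 0 0 0 0 0;0 0 0 0 0 0 0;0 0 0 0 0 0 0"

```text
time_s: 60.9
tool_pos: [0.8424, -0.1784, 0.2086]
tool_rot: [179.8, 1.0, 121.6]
force: [0.2, -1.4, 0.2]
grip_width: 0.0437
```

```bash
python3 - <<'E'
from h import *
s=cam("side");P=cloud(s)
m=(P[...,0]>.52)&(P[...,0]<.7)&(P[...,1]>-.16)&(P[...,1]<.1);rects(P,m,.043,.12)
rects(P,(P[...,0]>.25)&(P[...,0]<.54)&(P[...,1]<-.22)&(P[...,1]>-.4),.012,.05,20)
rects(P,(P[...,0]>.65)&(P[...,0]<.9)&(P[...,1]>.1)&(P[...,1]<.35),.03,.16,20)
print(env.get_obs()["joint_velocities"].round(2))
print(env.sign_off())
E
```

```text
px [244. 194.] n 1658 c [616.4 -32.5] size [239.5 101.9] ang 81.7 z med 0.0481
px [341. 164.] n 125 c [ 340.5 -286. ] size [22.3 99.7] ang 69.9 z med 0.0187
px [161. 216.] n 681 c [796. 162.] size [52.2 43.3] ang 3.1 z med 0.0887
px [172. 266.] n 456 c [718.5 282.2] size [49.1 49.3] ang 12.8 z med 0.059
[-0.29  0.3  -0.19 -0.15 -0.07 -0.22 -0.06]
the job is handed in; nothing more can be done
None
```

The job is handed in, after about 61 s of the 210 s allowed. No verdict came back, so what follows is from my own camera measurements.

- **Cover:** I levered it open from the front gap with the shoe horn's blade, which then pushed it to about 1.9 rad. The fingers touched it only later, to close it. After shutting it with 18 N, the plate read level at its starting height.
- **Large packs:** Two were present. They lie flat in the +y and middle bays, with their tops about 28 to 30 mm above the bench where 29 mm was expected. I checked them before the cover went down.
- **Small packs:** All three were present. They lie flat in the saucer, about 25 to 37 mm from its middle.
- **Horn:** It is flat on its mat, about 5 mm from the mat's centre.
- **Bystanders:** The flashlight and tin read within 1 to 2 mm of their first measured places. The blue and purple look-alikes were left alone.

The two cameras differed by about 1 to 2 mm throughout, within the stated calibration. I saw no knock or slackened grip, and no check failed.

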